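Gauge the sample and sort the comb handles

TASK

Check the yellow sample comb handle on the height gauge before it is put away: lay it flat on the gauge plate under the raised foot, let go of it, and push the black pad down until the foot rests on the handle, then let the foot spring back up. Sort all the handles by colour, whichever are there: red in the steel plate, green in the terracotta dish and the yellow sample in the open glass bangle box. Leave the alarm bell, the wooden comb, the small pot and the tumbler where they are.

Things in the scene. Friction and masses are not known exactly. Their poses are not given: they have to be found in the camera images.
- yellow: the yellow sample: lacquered wooden comb handle, a square bar 100 mm long (its x axis) by 20 by 20 mm, edges rounded 3 mm, with a brass band 36 mm from the middle towards +x (flush, both ends may be gripped alike), 35 g; origin at the middle of its underside as built, so the bar's middle is 10 mm along its own +z; it may lie on any of its four long sides. Always present.
- red1: red lacquered wooden comb handle, a square bar 100 mm long (its x axis) by 20 by 20 mm, edges rounded 3 mm, with a brass band 36 mm from the middle towards +x (flush, both ends may be gripped alike), 35 g; origin at the middle of its underside as built, so the bar's middle is 10 mm along its own +z; it may lie on any of its four long sides. May be absent (None).
- red2: red lacquered wooden comb handle, a square bar 100 mm long (its x axis) by 20 by 20 mm, edges rounded 3 mm, with a brass band 36 mm from the middle towards +x (flush, both ends may be gripped alike), 35 g; origin at the middle of its underside as built, so the bar's middle is 10 mm along its own +z; it may lie on any of its four long sides. May be absent (None).
- red3: red lacquered wooden comb handle, a square bar 100 mm long (its x axis) by 20 by 20 mm, edges rounded 3 mm, with a brass band 36 mm from the middle towards +x (flush, both ends may be gripped alike), 35 g; origin at the middle of its underside as built, so the bar's middle is 10 mm along its own +z; it may lie on any of its four long sides. May be absent (None).
- green1: green lacquered wooden comb handle, a square bar 100 mm long (its x axis) by 20 by 20 mm, edges rounded 3 mm, with a brass band 36 mm from the middle towards +x (flush, both ends may be gripped alike), 35 g; origin at the middle of its underside as built, so the bar's middle is 10 mm along its own +z; it may lie on any of its four long sides. May be absent (None).
- green2: green lacquered wooden comb handle, a square bar 100 mm long (its x axis) by 20 by 20 mm, edges rounded 3 mm, with a brass band 36 mm from the middle towards +x (flush, both ends may be gripped alike), 35 g; origin at the middle of its underside as built, so the bar's middle is 10 mm along its own +z; it may lie on any of its four long sides. May be absent (None).
- green3: green lacquered wooden comb handle, a square bar 100 mm long (its x axis) by 20 by 20 mm, edges rounded 3 mm, with a brass band 36 mm from the middle towards +x (flush, both ends may be gripped alike), 35 g; origin at the middle of its underside as built, so the bar's middle is 10 mm along its own +z; it may lie on any of its four long sides. May be absent (None).
- thali: round stainless-steel plate (thali) for the red handles, fixed to the board; 160 mm across the flat bottom, 184 mm at the rim, 24 mm high, wall 3 mm, inner floor 4 mm up; origin at the centre of its underside
- dish: round shallow terracotta dish for the green handles, fixed; 160 mm across outside at the bottom, 188 mm at the rim, 34 mm high, wall 6 mm, inner floor 6 mm up; origin at the centre of its underside
- bangle_box: brass-edged glass bangle box for the yellow sample, fixed; 100 (x) by 150 (y) by 38 mm high outside, walls 4 mm, inner floor 5 mm up with blue lining; its flip-top lid stands open, hinged on the +x rim and leaning 43 degrees back beyond vertical, away from the box (reaches 107 mm up); origin at the centre of its underside
- gauge: fixed height gauge, origin at the table under the foot axis. Steel base plate x -62 to +95 mm, 70 mm wide, top 10 mm up; column at x +67 to +89 mm, 95 mm high. A sprung slide on it carries an arm (12 mm wide, x -8 to +58) with the foot under its free end. Nothing stands above the plate at x below -8: handles slide in lengthwise along +x under the raised foot
- gauge_anvil (a point): point on the top of the gauge's base plate straight under the foot; axes as gauge
- gauge_foot (a point): centre of the underside of the gauge's brass foot (16 mm across), 40 mm above the plate when up; moves with the slide. With the foot up, the arm's top is 57 mm above the plate
- gauge_pad (a point): centre of the top of the round black press pad (38 mm across) that pushes the slide down, 70 mm along the gauge's +x from the foot axis and 131 mm above the table when up
- gauge_slide (a joint): travel of the gauge's slide, m: 0 = up at its stop, grows downwards to at most 0.038; the gap between foot and plate is 0.040 minus this, so it reads 0.020 on a 20 mm part. A spring (about 2 N at the top, 90 N/m more on the way) lifts it back when let go; about 4 N brings it onto a handle
- alarm: bystander: white plastic alarm bell with two steel gongs, 50 by 90 mm foot, 104 mm high; origin under its centre
- comb: bystander: flat wooden comb, 150 by 40 mm, 8 mm thick; origin under its spine
- pot: bystander: small terracotta pot, 90 mm across, 75 mm high; origin under its centre
- tumbler: bystander: steel tumbler, 70 mm across, 100 mm high; origin under its centre
Not all that is in view belongs to the job. What is shaped like the red3 but blue or purple is not meant.

How it is judged:
On the way, in this order (a step that is already met when the one before it is completed fails the run):
1. the yellow sample lies flat on the gauge plate under the raised foot, released (x of yellow in the frame of gauge_anvil between -0.055 and 0.045 m and y of yellow in the frame of gauge_anvil between -0.016 and 0.016 m and z of yellow in the frame of gauge_anvil between -0.003 and 0.023 m and angle between the x axis of yellow and the z axis of gauge, either way round above 1.5 rad and value of joint gauge_slide below 0.006 m and contact force between yellow and the fingers below 0.05 N and linear speed of yellow below 0.02 m/s), for 0.2 s.
2. the gauge's foot is down on the sample (x of yellow in the frame of gauge_anvil between -0.055 and 0.045 m and y of yellow in the frame of gauge_anvil between -0.016 and 0.016 m and z of yellow in the frame of gauge_anvil between -0.003 and 0.023 m and angle between the x axis of yellow and the z axis of gauge, either way round above 1.5 rad and value of joint gauge_slide between 0.0185 and 0.0225 m and contact force between yellow and gauge above 1 N and contact force between yellow and the fingers below 0.05 N), for 0.3 s.
At the end, for the whole second after the job is handed in: every red handle lies in the steel plate and every green one in the terracotta dish (middle within 65 mm of its centre, at most 65 mm up), the yellow one in the glass box, all at rest; the gauge slide is back within 5 mm of its top (horizontal distance between each of red1, red2, red3 and thali below 0.065 m and z of red1 in the frame of thali between -0.002 and 0.065 m and linear speed of each of red1, green1, red2, green2, red3, green3, yellow below 0.02 m/s and horizontal distance between each of green1, green2, green3 and dish below 0.065 m and z of green1 in the frame of dish between -0.002 and 0.065 m and z of red2 in the frame of thali between -0.002 and 0.065 m and z of green2 in the frame of dish between -0.002 and 0.065 m and z of red3 in the frame of thali between -0.002 and 0.065 m and z of green3 in the frame of dish between -0.002 and 0.065 m and x of yellow in the frame of bangle_box between -0.038 and 0.038 m and y of yellow in the frame of bangle_box between -0.055 and 0.055 m and z of yellow in the frame of bangle_box between 0 and 0.04 m and value of joint gauge_slide below 0.005 m); the robot touches nothing.
It fails at once if the alarm bell is shifted by more than 30 mm (distance of alarm from where it was at the start of the episode above 0.03 m).
It fails at once if the wooden comb is shifted by more than 30 mm (distance of comb from where it was at the start of the episode above 0.03 m).
It fails at once if the small pot is shifted by more than 30 mm (distance of pot from where it was at the start of the episode above 0.03 m).
It fails at once if the tumbler is shifted by more than 30 mm (distance of tumbler from where it was at the start of the episode above 0.03 m).
Of red1, red2, red3, green1, green2, green3 only 4 to 6 are there at a start; the rules pass over those that are not, and their reading is None.
At some moment in a run one of yellow, red1, red2, red3, green1, green2, green3 may be knocked a few centimetres aside while the robot is not near it.
Once in a run the grip may slacken for a moment while it holds something.
It also fails if it takes over 208 s, if anything falls off the work surface, if the arm or the gripper's body presses on something with over 40 N, if the wrist force passes 120 N, or if a joint passes its speed limit or range.

ROBOT

A 6-joint arm with a two-finger parallel gripper is mounted at the origin on the work surface. World frame = base frame: x ahead of the robot, y to its left, z up, the work surface at z = 0. Lengths are in m, angles in rad, forces in N, time in s.
With the tool pointing down it reaches from about 0.375 to 0.975 m from the base axis. Payload 3.8 kg.
Tool frame: the origin (TCP) lies on the mounting face of the last link; the fingertips stand 173 mm ahead of it and the grasp point (between the pads) lies 155 mm ahead of it; z points along the fingers, y is the direction in which the jaws open and shut (so a half turn about z gives the same grasp; the last joint's range is limited). The gripper opens to 85 mm and grips with 20 to 120 N. Pads are 22 mm wide; open, the fingers measure 114 mm over their backs; the gripper's body (76 mm by 85 mm) begins 54 mm behind the grasp point. The pads swing forward as they close: fully open they stand 13 mm farther back than shut.
Start: joints at [-1.269, 0.264, 1.604, -0, 1.274, -0.037], TCP at [0.224, -0.637, 0.405] pointing down, gripper open.
Joint ranges: [-2.63, 2.63], [-0.94, 2.18], [0.31, 2.57], [-1.31, 4.45], [0, 2.66], [-2.55, 2.55]. Speed limits (rad/s): [2.57, 2.57, 3.14, 3.14, 3.14, 3.14].

INTERFACE

Orientations are given as a rotation vector (axis times angle).
In Python, from workcell import bot gives the robot as it stands.
- The arm moves only by the shell command python3 -m jog 'ROWS' [FORCE]. ROWS is JSON, a list that holds one entry, the list of rows, each a list of 7 numbers: the closure, from 0 (fully open) to 1 (shut), then the shift along the tool's x, y, z in cm, then the turn, a rotation vector about the tool's x, y, z in rad. A call has 1 to 12 rows; each row is the pose to reach, as a shift and turn from the pose commanded when the call began, along the tool's axes at that moment; what a row does not reach only later rows make up. A row lasts 1/8 s, in which the tool goes at most 62.5 mm and 10.7 degrees, less where a joint would pass 70% of its speed; a pose out of reach is approached as far as the arm can. A call with a gripper value outside its range is refused whole. The fingers move at their own pace and stop on an object; FORCE is the grip in N (left out, the last holds). Time passes only in rows, so rows that repeat a pose let the fingers close. It gives the time, the measured TCP pose, the force and the opening at its end, in the units of the state.
- bot.read_state(): the state, without advancing time (a new reading comes with each control period).
- bot.read_camera(name): name is "scene" or "side" or "wrist"; returns the picture (384x512x3 uint8, red, green, blue); there is no depth.
- bot.camera_model(name): a dict with "intrinsics" (3x3 intrinsics, pixels), "k1" (the pictures are not rectified: a ray, as slopes to the right and down, at radius r is drawn at 1 + k1 r^2 times it, then the intrinsics apply), "rvec" (rotation vector, rad) and "tvec" (3), from world to camera coordinates, as OpenCV has them. Camera axes: x right, y down, z forward; pixel columns grow to the right and rows downward; lengths in m; the calibration is good to about 2 mm. A picture is of the moment at which its call begins: read the wrist's pose just before it. camera_model takes no time and is no camera call; for the wrist camera it gives the pose at the moment of the call.
- bot.finish_job(): hands the job in, once; it reports no verdict.
The state is a dict: "time": time; "q": joint angles; "joint_vel": joint speeds; "joint_torque": joint torques, N m; "tool_pos": TCP position; "tcp_rot": TCP orientation; "wrist_force": force on the tool from outside, world axes, zero at the start; "torque": the same for the moment, N m; "width": opening from 0.0 (shut) to 1.0 (fully open).
Only numpy, scipy, OpenCV 4.12 (cv2) and the standard library are available. Lean on these libraries where they do the work, as an engineer would, in place of code of your own. Each camera call takes 0.05 s, during which the arm holds its last target.

## Working session

There is one attempt and no reset: what is moved stays moved. The work goes in short steps, Python scripts to look and compute and a shell command to move; the robot and the scene stay as the last step left them, time stands still between calls to the robot, and variables do not carry over. Pictures are saved under pics/ and viewed, and the job is handed in when it is done.

```bash
ls; mkdir -p pics
python3 - <<'E'
from workcell import bot
import cv2
s=bot.read_state(); print(s)
for n in ["scene","side","wrist"]:
    im=bot.read_camera(n); cv2.imwrite(f"pics/{n}0.png",im[:,:,::-1]); 
    print(n,bot.camera_model(n))
E
```

```text
pics
{'time': 0.0, 'q': array([-1.26890242e+00,  2.64737320e-01,  1.60538872e+00,  8.71187961e-06,
        1.27373413e+00, -3.69155612e-02]), 'joint_vel': array([-0.00187875, -0.00051621, -0.00121606, -0.00024507,  0.00042857,
        0.00202444]), 'joint_torque': array([ 3.97270969e-04, -5.15107799e+01, -3.67317116e+01,  8.80017637e-05,
        1.29002100e-02,  1.30745966e-05]), 'tool_pos': array([ 0.22422951, -0.63628944,  0.40336433]), 'tcp_rot': array([-3.09440579e+00, -5.29275705e-01,  4.57228354e-04]), 'wrist_force': array([ 0.15251523, -0.81741748,  0.03218625]), 'torque': array([-0.01574189,  0.01510052, -0.05822922]), 'width': 0.9975456214362474}
scene {'intrinsics': array([[484.40056549,   0.        , 260.10566407],
       [  0.        , 484.40056549, 196.40429686],
       [  0.        ,   0.        ,   1.        ]]), 'k1': -0.10050043283044327, 'rvec': array([ 2.10920772,  0.84970497, -0.43103958]), 'tvec': array([-0.38910736, -0.14697251,  2.29125202])}
side {'intrinsics': array([[357.55848602,   0.        , 257.81237852],
       [  0.        , 357.55848602, 191.12385194],
       [  0.        ,   0.        ,   1.        ]]), 'k1': -0.07012102135545803, 'rvec': array([ 0.3247944 , -2.64898917,  1.40211359]), 'tvec': array([0.52170436, 0.14989574, 1.51498628])}
wrist {'intrinsics': array([[318.03870099,   0.        , 256.71233736],
       [  0.        , 318.03870099, 194.36274279],
       [  0.        ,   0.        ,   1.        ]]), 'k1': -0.03040037446693146, 'rvec': array([-2.34762402,  1.66354486,  0.26300085]), 'tvec': array([-0.67564876, -0.03958108,  0.38140309])}
```

View pics/scene0.png

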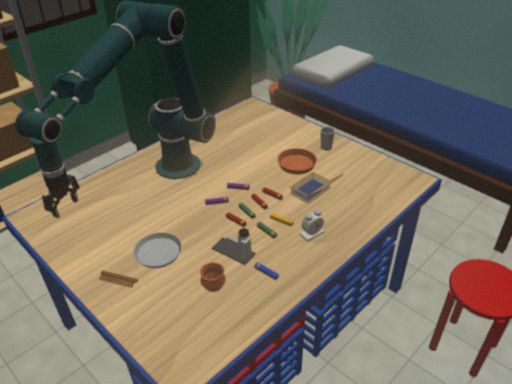

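View pics/side0.png

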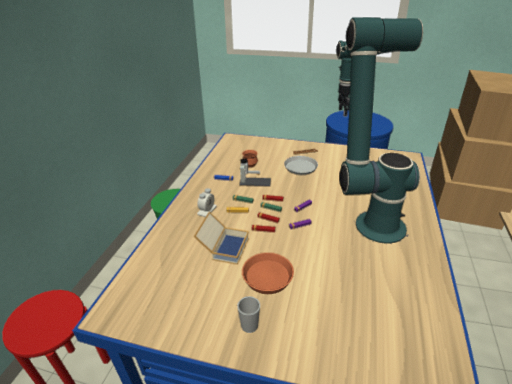

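View pics/wrist0.png

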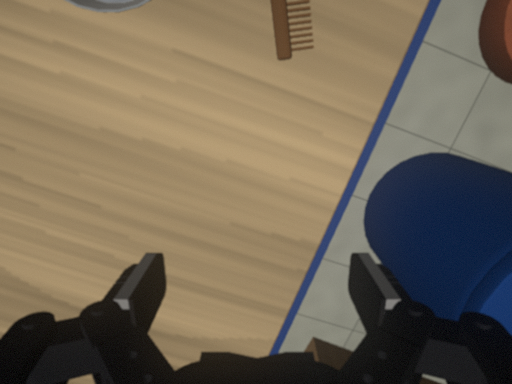

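```bash
cat > h.py <<'E'
from workcell import bot
import numpy as np, cv2
from scipy.spatial.transform import Rotation as R
def cast(cm,uv,z):
    uv=np.asarray(uv,float).reshape(-1,1,2)
    d=cv2.undistortPoints(uv,cm["intrinsics"],np.array([cm["k1"],0,0,0.])).reshape(-1,2)
    M=cv2.Rodrigues(cm["rvec"])[0]
    c=-M.T@cm["tvec"]; r=np.c_[d,np.ones(len(d))]@M
    t=(z-c[2])/r[:,2]
    return c+r*t[:,None]
def proj(cm,P):
    return cv2.projectPoints(np.asarray(P,float).reshape(-1,3),cm["rvec"],cm["tvec"],cm["intrinsics"],np.array([cm["k1"],0,0,0.]))[0].reshape(-1,2)
HUE={"red":[(0,6),(172,180)],"yellow":[(19,32)],"green":[(45,90)],"purple":[(130,160)],"blue":[(105,125)]}
def mask(im,col,smin=110,vmin=30):
    hsv=cv2.cvtColor(im,cv2.COLOR_RGB2HSV); m=np.zeros(im.shape[:2],np.uint8)
    for a,b in HUE[col]: m|=cv2.inRange(hsv,(a,smin,vmin),(b,255,255))
    return m
def blobs(im,col,amin,**k):
    n,l,st,c=cv2.connectedComponentsWithStats(cv2.morphologyEx(mask(im,col,**k),cv2.MORPH_CLOSE,np.ones((3,3))))
    return [(c[i],st[i],l==i) for i in range(1,n) if st[i][4]>=amin]
def bars(cm,im,col,z,amin,**k):
    out=[]
    for c,st,m in blobs(im,col,amin,**k):
        ys,xs=np.nonzero(m); P=cast(cm,np.c_[xs,ys],z)[:,:2]
        (x,y),(w,h),a=cv2.minAreaRect((P*1000).astype(np.float32))
        if w<h: w,h,a=h,w,a+90
        out.append((np.round(c),st[4],np.round([x,y,w,h],0),round((a+90)%180-90,1)))
    return out
E
python3 - <<'E'
from h import *
for n in ["scene","side"]:
    im=cv2.imread(f"pics/{n}0.png")[:,:,::-1].copy(); cm=bot.camera_model(n)
    for col in HUE:
        for b in bars(cm,im,col,0.012,20): print(n,col,*b)
    x0,y0,x1,y1=(200,140,340,280) if n=="scene" else (190,140,330,290)
    cv2.imwrite(f"pics/{n}0c.png",cv2.resize(im[y0:y1,x0:x1],None,fx=4,fy=4,interpolation=cv2.INTER_CUBIC)[:,:,::-1])
E
```

```text
scene red [270. 191.] 37 [465. 140.  68.  17.] 4.1
scene red [257. 199.] 35 [460.  67.  71.  14.] -10.0
scene red [233. 217.] 49 [476. -87.  69.  18.] 4.3
scene red [479. 299.] 4166 [1416.  145.  521.  223.] -73.3
scene red [268. 351.] 586 [1014. -437.  348.   29.] -90.0
scene yellow [ 5. 65.] 83 [-1935.   -57.   446.    82.] -21.2
scene yellow [ 10. 104.] 28 [-1266.  -297.    93.    38.] 40.1
scene yellow [ 12. 128.] 22 [-957. -415.  104.   26.] -14.6
scene yellow [ 13. 147.] 21 [-745. -491.   82.   42.] 6.7
scene yellow [281. 219.] 169 [624.  40. 107.  41.] 12.9
scene green [139.  57.] 16627 [-1394.   647.  2599.  1978.] -51.6
scene green [287.   9.] 162 [-1183.  2109.   598.    77.] -47.9
scene green [304.   2.] 39 [-1224.  2372.   159.    63.] -50.3
scene green [323.   5.] 27 [-1051.  2436.   307.    28.] -57.5
scene green [318.  14.] 34 [-921. 2207.  381.   48.] -45.2
scene green [17. 56.] 371 [-1989.    57.   887.    95.] -15.1
scene green [179.  72.] 32 [-833.  666.  126.   64.] -37.6
scene green [ 30. 101.] 131 [-1206.  -197.   201.    62.] -17.3
scene green [  4. 176.] 31 [-
[... 1247 characters left out ...]
 [581. 178. 111.  38.] -18.4
side green [393.  43.] 35 [ -304. -3812.   564.   137.] 83.2
side green [163. 200.] 401 [993.  64. 228.  93.] 89.9
side green [244. 199.] 25 [615. -46.  66.  14.] -2.5
side green [274. 207.] 20 [472. -14.  67.  11.] -3.7
side purple [305. 204.] 47 [334. -70.  74.  23.] 54.5
side purple [302. 223.] 69 [326.  69.  74.  27.] 36.7
side blue [337. 128.] 657 [  254. -1012.   557.   149.] -87.7
side blue [380. 131.] 614 [  -37. -1004.   548.   136.] 87.6
side blue [454. 284.] 488 [-251.  -33. 1371.    9.] 89.9
side blue [223. 177.] 58 [ 773. -203.   92.   32.] 2.7
side blue [163. 361.] 4445 [755. 621. 934. 474.] -42.4
side blue [231. 245.] 289 [581. 270.  96.  69.] 89.9
```

View pics/scene0c.png

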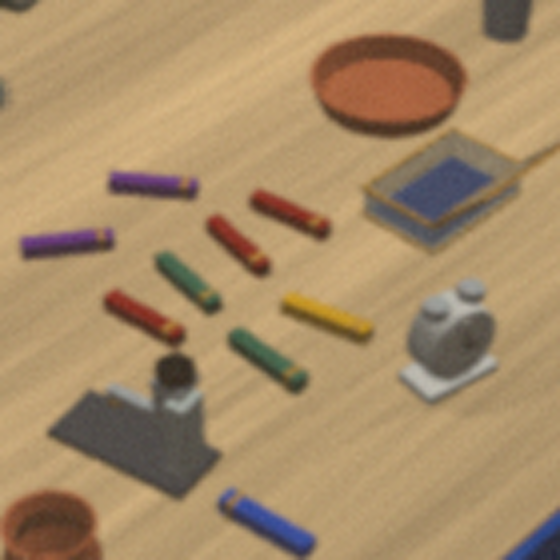

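View pics/side0c.png

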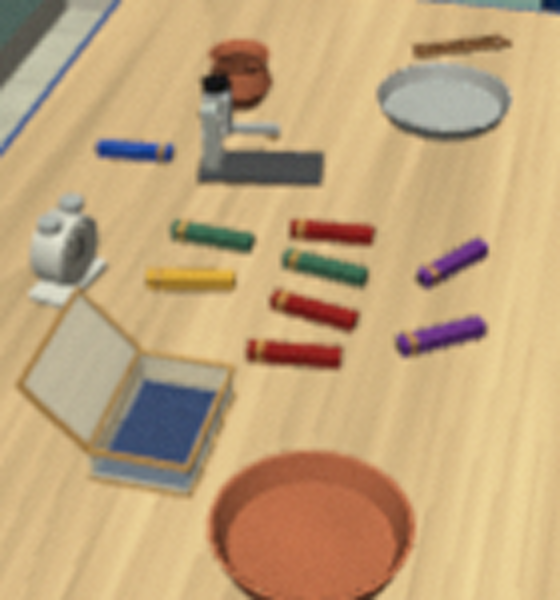

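```bash
cat >> h.py <<'E'
def plan(p,yaw,grasp=True,q=False):
    """p: target of grasp point (or TCP); yaw: world angle (deg) of bar axis = tool x axis (mod 180), tool pointing down"""
    s=bot.read_state(); Rc=R.from_rotvec(s["tcp_rot"])
    best=None
    for yy in (yaw,yaw+180):
        a=np.radians(yy); X=np.array([np.cos(a),np.sin(a),0]); Z=np.array([0,0,-1.]); Y=np.cross(Z,X)
        Rt=R.from_matrix(np.c_[X,Y,Z]); rv=(Rc.inv()*Rt).as_rotvec()
        q6=s["q"][5]+rv[2]
        if abs(q6)>2.4: continue
        if best is None or np.linalg.norm(rv)<np.linalg.norm(best[1]): best=(Rt,rv,yy)
    Rt,rv,yy=best
    t=np.array(p,float)-(Rt.apply([0,0,.155]) if grasp else 0)
    d=Rc.inv().apply(t-s["tool_pos"])*100
    print("t=%.2f shift cm"%s["time"],np.round(d,2),"turn",np.round(rv,3),"rows>=",int(np.ceil(max(np.linalg.norm(d)/6.25,np.degrees(np.linalg.norm(rv))/10.7))),"yaw",yy, "Fw",np.round(s["wrist_force"],1),"w %.3f"%s["width"])
    return d,rv
def here():
    s=bot.read_state(); Rc=R.from_rotvec(s["tcp_rot"])
    X=Rc.as_matrix()[:,0]
    print("t=%.2f grasp pt"%s["time"],np.round(s["tool_pos"]+Rc.apply([0,0,.155]),4),"yawX %.1f"%np.degrees(np.arctan2(X[1],X[0])),"Z",np.round(Rc.as_matrix()[:,2],3),"w %.3f"%s["width"],"F",np.round(s["wrist_force"],1),"q",np.round(s["q"],2))
E
python3 - <<'E'
from h import *
here()
s=bot.read_state();cm=bot.camera_model("wrist");Rc=R.from_rotvec(s["tcp_rot"]).as_matrix()
M=cv2.Rodrigues(cm["rvec"])[0];c=-M.T@cm["tvec"]
print("cam in tool",Rc.T@(c-s["tool_pos"]), "cam z in tool",Rc.T@M[2],"cam x",Rc.T@M[0])
plan([0.42,0,0.45],0,grasp=False)
plan([0.42,0,0.45],-90,grasp=False)
E
```

```text
t=0.15 grasp pt [ 0.2242 -0.6361  0.2486] yawX 19.4 Z [-0.001  0.002 -1.   ] w 1.002 F [ 0.1 -0.6  0.4] q [-1.27  0.26  1.61 -0.    1.27 -0.04]
cam in tool [0.07816278 0.00176477 0.02964554] cam z in tool [-3.06068117e-01 -4.38565908e-04  9.52009514e-01] cam x [-1.26498844e-03  9.99999198e-01  5.39836269e-05]
t=0.15 shift cm [ 39.61 -53.52  -4.54] turn [-0.002  0.     0.339] rows>= 11 yaw 0 Fw [ 0.1 -0.6  0.4] w 1.002
t=0.15 shift cm [ 39.61 -53.52  -4.54] turn [-2.000e-03 -1.000e-03 -1.232e+00] rows>= 11 yaw 90 Fw [ 0.1 -0.6  0.4] w 1.002
```

Run:
```python
from h import *
plan([0.55,-0.03,0.46],0,grasp=False)
```

```text
t=0.15 shift cm [ 50.88 -46.37  -5.55] turn [-0.002  0.     0.339] rows>= 12 yaw 0 Fw [ 0.1 -0.6  0.4] w 1.002
```

```bash
python3 -m jog '[[[0,50.9,-46.4,-5.5,0,0,0.339],[0,50.9,-46.4,-5.5,0,0,0.339],[0,50.9,-46.4,-5.5,0,0,0.339],[0,50.9,-46.4,-5.5,0,0,0.339],[0,50.9,-46.4,-5.5,0,0,0.339],[0,50.9,-46.4,-5.5,0,0,0.339],[0,50.9,-46.4,-5.5,0,0,0.339],[0,50.9,-46.4,-5.5,0,0,0.339],[0,50.9,-46.4,-5.5,0,0,0.339],[0,50.9,-46.4,-5.5,0,0,0.339],[0,50.9,-46.4,-5.5,0,0,0.339],[0,50.9,-46.4,-5.5,0,0,0.339]]]'
python3 - <<'E'
from h import *
here()
cm=bot.camera_model("wrist");im=bot.read_camera("wrist");np.savez("w1.npz",im=im,**cm)
here()
cv2.imwrite("pics/w1.png",im[:,:,::-1])
for col in HUE:
    for b in bars(cm,im,col,0.02,100): print(col,*b)
E
```

```text
time: 1.65
tool_pos: [0.5514, -0.0263, 0.4597]
tcp_rot: [-3.141, -0.008, -0.001]
wrist_force: [-0.3, -1.2, 1.0]
width: 1.001
t=1.65 grasp pt [ 0.5515 -0.0261  0.3047] yawX 0.3 Z [ 0.     0.001 -1.   ] w 1.001 F [-0.3 -1.2  1. ] q [-0.09  0.    1.8   0.    1.34  1.47]
t=1.70 grasp pt [ 0.5507 -0.0277  0.3044] yawX 0.2 Z [-0.001  0.    -1.   ] w 1.001 F [ 1.2 -0.5 -0.2] q [-0.1  -0.    1.8   0.    1.34  1.47]
red [301. 205.] 709 [482. -89.  79.  18.] 4.3
red [139. 210.] 693 [473. 135.  79.  19.] 6.3
red [192. 213.] 663 [470.  61.  78.  18.] -11.8
yellow [195.  59.] 163 [669.  47.  21.  11.] -79.6
yellow [206. 101.] 1194 [619.  36.  84.  22.] 12.3
purple [193. 299.] 398 [330.  67.  76.  15.] 35.1
purple [283. 295.] 375 [339. -68.  76.  14.] 54.0
blue [415.   3.] 134 [ 730. -209.   21.    8.] -88.8
blue [ 32. 131.] 4198 [582. 267.  98.  82.] 89.5
```

View pics/w1.png

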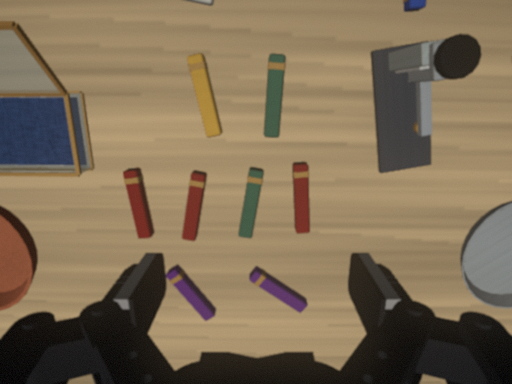

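Run:
```python
from h import *
d=np.load("w1.npz");im=d["im"];cm={k:d[k] for k in("intrinsics","rvec","tvec")};cm["k1"]=float(d["k1"])
HUE["green"]=[(45,95)]
for b in bars(cm,im,"green",0.02,200,smin=60): print("green",*b)
c=im[20:190,350:500];cv2.imwrite("pics/w1g.png",cv2.resize(c,None,fx=4,fy=4,interpolation=cv2.INTER_CUBIC)[:,:,::-1])
hsv=cv2.cvtColor(im,cv2.COLOR_RGB2HSV)
for p in [(390,130),(380,60),(420,100),(405,60),(460,50),(416,128),(360,100)]: print(p,im[p[1],p[0]],hsv[p[1],p[0]])
```

```text
green [273. 102.] 897 [617. -48.  79.  18.] -3.2
green [249. 209.] 631 [475. -17.  78.  17.] -9.4
(390, 130) [67 64 65] [170  11  67]
(380, 60) [70 68 65] [18 18 70]
(420, 100) [108 108 107] [ 30   2 108]
(405, 60) [88 87 80] [26 23 88]
(460, 50) [43 38 33] [15 59 43]
(416, 128) [129 101  61] [ 18 134 129]
(360, 100) [162 139 105] [ 18  90 162]
```

View pics/w1g.png

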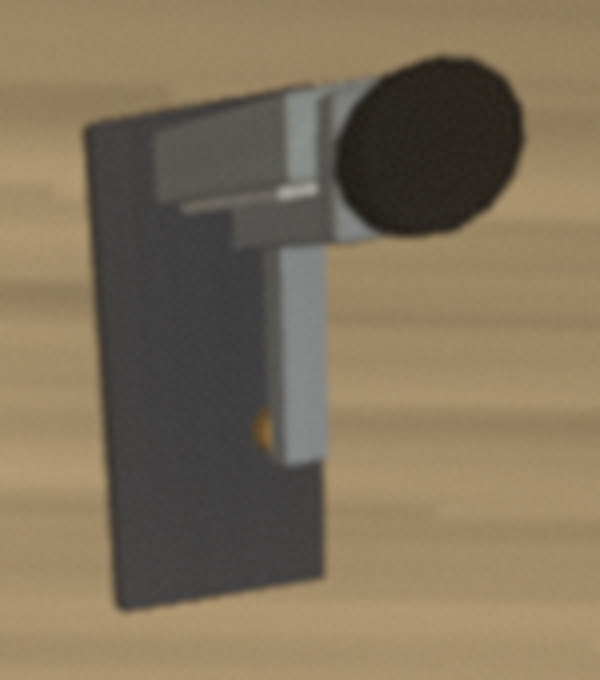

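Run:
```python
from h import *
d=np.load("w1.npz");im=d["im"];cm={k:d[k] for k in("intrinsics","rvec","tvec")};cm["k1"]=float(d["k1"])
def off(p): return (p[0]/4+350-.4,p[1]/4+20-.4)
nl,fl,nr=cast(cm,[off((118,606)),off((90,126)),off((324,574))],.01)
pad=cast(cm,[off((430,146))],.131)[0]; arm=cast(cm,[off((305,461))],.067)[0]
armL=cast(cm,[off((284,250)),off((290,463))],.067)
print(nl,fl,nr,pad,arm)
an=lambda v:np.degrees(np.arctan2(v[1],v[0]))
print("plate len",np.linalg.norm(fl-nl),an(fl-nl),"wid",np.linalg.norm(nl-nr),an(nl-nr)-90,"arm-pad",an(pad-arm),np.linalg.norm((pad-arm)[:2]),"armedge",an(armL[0]-armL[1]))
```

```text
[ 0.52934386 -0.19420168  0.01      ] [ 0.67996187 -0.16807946  0.01      ] [ 0.54093393 -0.26349107  0.01      ] [ 0.66283874 -0.20360925  0.131     ] [ 0.58582277 -0.22043623  0.067     ]
plate len 0.15286646508988858 9.8391428009734 wid 0.07025203740367461 9.495978628631875 arm-pad 12.32470033787659 0.07883277892433425 armedge 10.446491845691337
```

Run:
```python
from h import *
plan([0.597,0.032,0.18],95)
```

```text
t=1.70 shift cm [ 4.65 -5.95 12.44] turn [-1.000e-03  0.000e+00 -1.654e+00] rows>= 9 yaw 95 Fw [ 1.2 -0.5 -0.2] w 1.001
```

```bash
python3 -m jog '[[[0.5,4.6,-5.9,12.4,0,0,-1.65],[0.5,4.6,-5.9,12.4,0,0,-1.65],[0.5,4.6,-5.9,12.4,0,0,-1.65],[0.5,4.6,-5.9,12.4,0,0,-1.65],[0.5,4.6,-5.9,12.4,0,0,-1.65],[0.5,4.6,-5.9,12.4,0,0,-1.65],[0.5,4.6,-5.9,12.4,0,0,-1.65],[0.5,4.6,-5.9,12.4,0,0,-1.65],[0.5,4.6,-5.9,12.4,0,0,-1.65],[0.5,4.6,-5.9,12.4,0,0,-1.65]]]'
python3 - <<'E'
from h import *
here()
plan([0.597,0.032,0.12],192.3)
E
```

```text
time: 2.95
tool_pos: [0.5957, 0.0275, 0.3353]
tcp_rot: [-2.136, -2.303, 0.002]
wrist_force: [0.2, 0.5, 0.4]
width: 0.501
t=2.95 grasp pt [0.5955 0.0274 0.1803] yawX 94.3 Z [-0.001 -0.001 -1.   ] w 0.501 F [0.2 0.5 0.4] q [ 0.    0.17  1.85 -0.    1.12 -0.07]
t=2.95 shift cm [0.44 0.17 6.03] turn [-1.000e-03  1.000e-03  1.432e+00] rows>= 8 yaw 372.3 Fw [0.2 0.5 0.4] w 0.501
```

```bash
python3 -m jog '[[[0.5,0.4,0.2,5.5,0,0,-1.71],[0.5,0.4,0.2,5.5,0,0,-1.71],[0.5,0.4,0.2,5.5,0,0,-1.71],[0.5,0.4,0.2,5.5,0,0,-1.71],[0.5,0.4,0.2,5.5,0,0,-1.71],[0.5,0.4,0.2,5.5,0,0,-1.71],[0.5,0.4,0.2,5.5,0,0,-1.71],[0.5,0.4,0.2,5.5,0,0,-1.71],[0.5,0.4,0.2,5.5,0,0,-1.71],[0.5,0.4,0.2,5.5,0,0,-1.71],[0.5,0.4,0.2,5.5,0,0,-1.71]]]'
python3 - <<'E'
from h import *
here()
cm=bot.camera_model("wrist");im=bot.read_camera("wrist");cv2.imwrite("pics/w2.png",im[:,:,::-1])
for b in bars(cm,im,"yellow",0.02,300): print(*b)
plan([0.597,0.032,0.021],192.3)
E
```

```text
time: 4.32
tool_pos: [0.5977, 0.0328, 0.2806]
tcp_rot: [0.335, -3.123, 0.0]
wrist_force: [1.0, 0.8, 0.9]
width: 0.501
t=4.33 grasp pt [0.5977 0.0328 0.1256] yawX -167.8 Z [-0. -0. -1.] w 0.501 F [1.  0.8 0.9] q [ 0.01  0.23  1.89 -0.    1.02 -1.77]
[258. 226.] 2888 [624.  38. 102.  20.] 12.2
t=4.38 shift cm [ 0.09 -0.07 10.46] turn [-0. -0. -0.] rows>= 2 yaw 192.3 Fw [-0.6 -0.   1.2] w 0.504
```

View pics/w2.png

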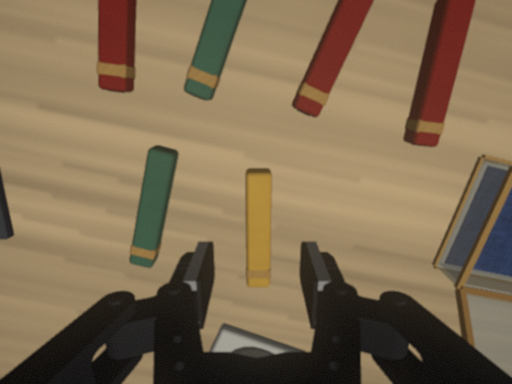

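Run:
```python
from h import *
cm=bot.camera_model("scene"); print(cast(cm,[(300,233),(309,239),(325,231)],0.0))
cm=bot.camera_model("side"); print(cast(cm,[(197,210),(209,216),(215,207)],0.0))
plan([0.595,0.0317,0.021],192.3)
```

```text
[[0.72696944 0.03744087 0.        ]
 [0.77491987 0.0352614  0.        ]
 [0.7915365  0.11423516 0.        ]]
[[0.80547175 0.07434797 0.        ]
 [0.73627159 0.10305602 0.        ]
 [0.73322139 0.03343    0.        ]]
t=4.38 shift cm [ 0.3  -0.06 10.46] turn [-0. -0. -0.] rows>= 2 yaw 192.3 Fw [-0.6 -0.   1.2] w 0.504
```

Alarm starts at x≈0.727, clear. Descend and grip.

```bash
python3 -m jog '[[[0.5,0.3,0,6,0,0,0],[0.5,0.3,0,10.4,0,0,0],[0.5,0.3,0,10.4,0,0,0],[0.5,0.3,0,10.4,0,0,0],[0.9,0.3,0,10.4,0,0,0],[0.9,0.3,0,10.4,0,0,0],[0.9,0.3,0,10.4,0,0,0],[0.9,0.3,0,10.4,0,0,0],[0.9,0.3,0,10.4,0,0,0]]]' 60
python3 - <<'E'
from h import *
here()
E
```

```text
time: 5.5
tool_pos: [0.5954, 0.0327, 0.1776]
tcp_rot: [-0.342, 3.122, -0.0]
wrist_force: [-0.4, -1.0, 6.7]
width: 0.215
t=5.50 grasp pt [0.5956 0.0327 0.0226] yawX -167.5 Z [ 0.001  0.    -1.   ] w 0.215 F [-0.4 -1.   6.7] q [ 0.01  0.35  1.95  0.    0.83 -1.78]
```

```bash
python3 -m jog '[[[0.9,0,0,-6,0,0,0],[0.9,0,0,-12,0,0,0],[0.9,0,0,-12,0,0,0]]]'
python3 - <<'E'
from h import *
here()
cm=bot.camera_model("scene"); print(cast(cm,[(158,249)],0.02), cast(cm,[(297,160)],0.03))
cm=bot.camera_model("side"); print(cast(cm,[(301,165)],0.02),cast(cm,[(268,272)],.03))
plan([0.4813,-0.2383,0.12],190.3)
E
```

```text
time: 5.88
tool_pos: [0.5976, 0.0327, 0.3031]
tcp_rot: [-0.341, 3.111, -0.002]
wrist_force: [1.2, 0.3, -0.5]
width: 0.217
t=5.88 grasp pt [0.5994 0.0327 0.1481] yawX -167.5 Z [ 0.012  0.    -1.   ] w 0.217 F [ 1.2  0.3 -0.5] q [ 0.01  0.2   1.88  0.    1.05 -1.78]
[[ 0.41037599 -0.41566191  0.02      ]] [[0.41003441 0.3842729  0.03      ]]
[[ 0.40282912 -0.40482018  0.02      ]] [[0.40028848 0.39321841 0.03      ]]
t=5.88 shift cm [ 17.25 -23.94   2.67] turn [-0.002  0.012  0.038] rows>= 5 yaw 190.3 Fw [ 1.2  0.3 -0.5] w 0.217
```

```bash
python3 -m jog '[[[0.9,17.2,-23.9,1,0,0.01,0.038],[0.9,17.2,-23.9,1,0,0.01,0.038],[0.9,17.2,-23.9,1,0,0.01,0.038],[0.9,17.2,-23.9,1,0,0.01,0.038],[0.9,17.2,-23.9,1,0,0.01,0.038],[0.9,17.2,-23.9,1,0,0.01,0.038],[0.9,17.2,-23.9,1,0,0.01,0.038],[0.9,17.2,-23.9,1,0,0.01,0.038]]]'
python3 - <<'E'
from h import *
here()
cm=bot.camera_model("wrist");im=bot.read_camera("wrist");cv2.imwrite("pics/w3.png",im[:,:,::-1])
im=bot.read_camera("side");cv2.imwrite("pics/s3.png",cv2.resize(im[100:300,180:380],None,fx=3,fy=3)[:,:,::-1])
plan([0.4813,-0.2383,0.0376],190.3)
E
```

```text
time: 6.88
tool_pos: [0.479, -0.2368, 0.2861]
tcp_rot: [0.284, -3.118, 0.0]
wrist_force: [0.7, -0.6, -0.9]
width: 0.219
t=6.88 grasp pt [ 0.4774 -0.237   0.1311] yawX -169.6 Z [-0.011 -0.001 -1.   ] w 0.219 F [ 0.7 -0.6 -0.9] q [-0.5   0.11  2.02 -0.01  1.02 -2.25]
t=6.97 shift cm [-0.27 -0.19  9.39] turn [ 0.    -0.01   0.002] rows>= 2 yaw 190.3 Fw [0.3 0.3 0.1] w 0.216
```

View pics/w3.png

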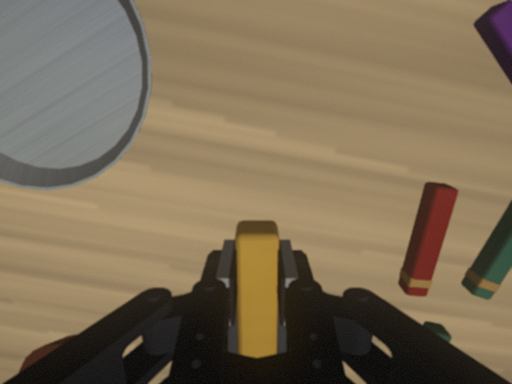

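View pics/s3.png

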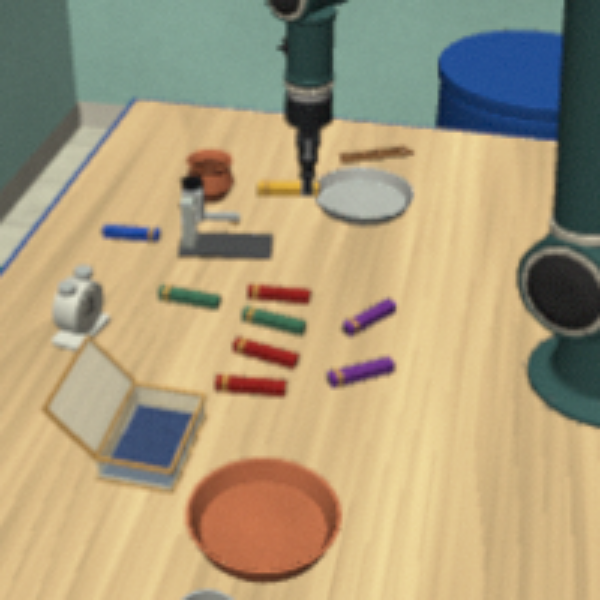

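```bash
python3 -m jog '[[[0.9,-0.2,-0.2,6,0,-0.01,0],[0.9,-0.2,-0.2,9.4,0,-0.01,0],[0.9,-0.2,-0.2,9.4,0,-0.01,0],[0.9,-0.2,-0.2,9.4,0,-0.01,0]]]'
python3 - <<'E'
from h import *
here()
for n,(x0,y0,x1,y1) in {"scene":(190,200,290,300),"side":(200,130,320,220)}.items():
    im=bot.read_camera(n);cv2.imwrite(f"pics/{n}4.png",cv2.resize(im[y0:y1,x0:x1],None,fx=5,fy=5,interpolation=cv2.INTER_CUBIC)[:,:,::-1])
print("final:");plan([0.5945-.054*.984,-0.2177-.054*.179,0.0376],190.3)
E
```

```text
time: 7.48
tool_pos: [0.481, -0.2396, 0.1938]
tcp_rot: [-0.284, 3.128, -0.001]
wrist_force: [-0.5, 0.4, 0.4]
width: 0.218
t=7.47 grasp pt [ 0.4812 -0.2397  0.0388] yawX -169.6 Z [ 0.001 -0.001 -1.   ] w 0.218 F [-0.5  0.4  0.4] q [-0.51  0.23  2.07 -0.    0.83 -2.26]
final:
t=7.58 shift cm [-6.14  0.16  0.21] turn [-0.002  0.002  0.001] rows>= 1 yaw 190.3 Fw [ 0.9 -0.9 -0.3] w 0.221
```

View pics/scene4.png

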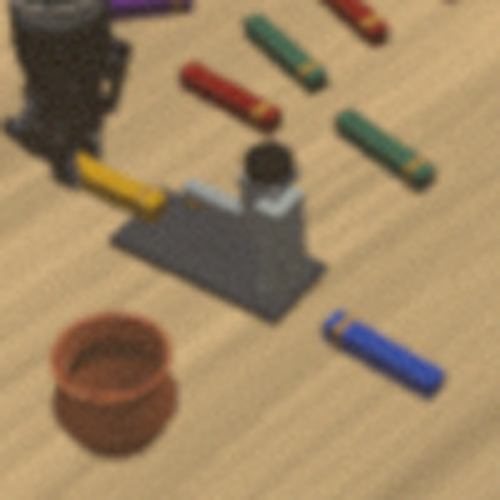

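View pics/side4.png

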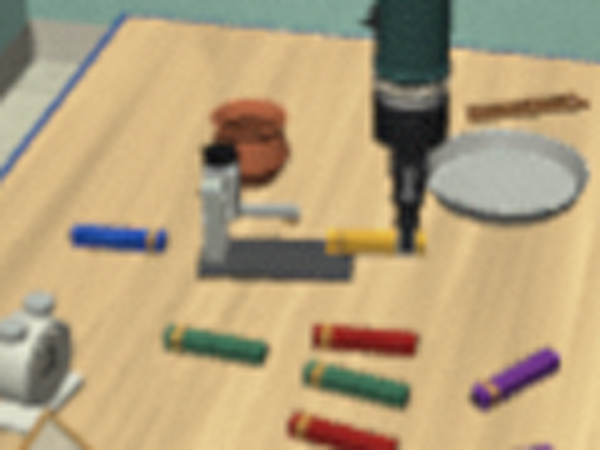

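```bash
python3 -m jog '[[[0.9,-3,0.1,0.1,0,0,0],[0.9,-6.1,0.1,0.1,0,0,0],[0.9,-6.1,0.1,0.1,0,0,0],[0.9,-6.1,0.1,0.5,0,0,0],[0.9,-6.1,0.1,0.5,0,0,0]]]'
python3 - <<'E'
from h import *
here()
for n,(x0,y0,x1,y1) in {"scene":(190,200,290,300),"side":(200,130,320,220)}.items():
    im=bot.read_camera(n);cv2.imwrite(f"pics/{n}5.png",cv2.resize(im[y0:y1,x0:x1],None,fx=5,fy=5,interpolation=cv2.INTER_CUBIC)[:,:,::-1])
here()
E
```

```text
time: 8.2
tool_pos: [0.5393, -0.2278, 0.1876]
tcp_rot: [0.282, -3.129, -0.0]
wrist_force: [-0.4, -0.7, -0.5]
width: 0.212
t=8.20 grasp pt [ 0.5392 -0.2278  0.0326] yawX -169.7 Z [-0.  0. -1.] w 0.212 F [-0.4 -0.7 -0.5] q [-0.44  0.32  1.97 -0.    0.85 -2.19]
t=8.30 grasp pt [ 0.5392 -0.2279  0.0326] yawX -169.7 Z [-0.001  0.    -1.   ] w 0.214 F [-0.9  0.3  0.3] q [-0.44  0.32  1.97 -0.    0.85 -2.19]
```

View pics/scene5.png

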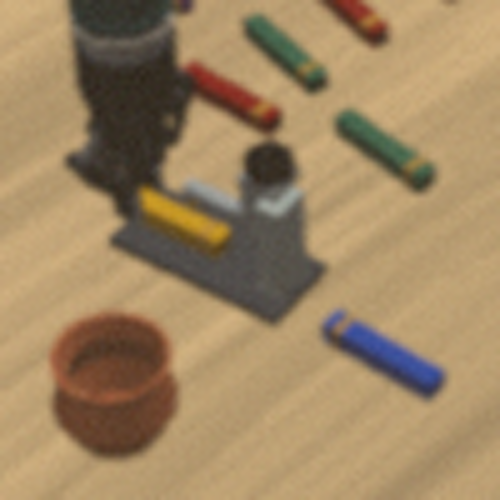

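View pics/side5.png

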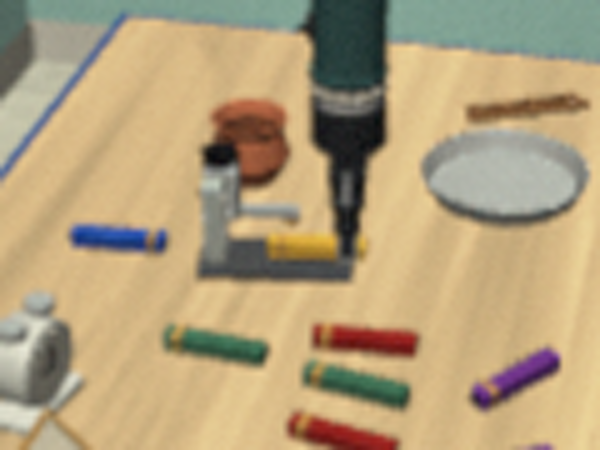

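```bash
python3 -m jog '[[[0.9,0,0,0.1,0,0,0],[0.9,0,0,0.1,0,0,0],[0.7,0,0,0.1,0,0,0],[0.6,0,0,0.1,0,0,0],[0.6,0,0,0.1,0,0,0]]]'
python3 - <<'E'
from h import *
here()
E
```

```text
time: 8.93
tool_pos: [0.5399, -0.2278, 0.1864]
tcp_rot: [0.283, -3.129, 0.0]
wrist_force: [0.5, 0.3, -0.3]
width: 0.398
t=8.93 grasp pt [ 0.5398 -0.2278  0.0314] yawX -169.7 Z [-0. -0. -1.] w 0.398 F [ 0.5  0.3 -0.3] q [-0.44  0.32  1.97 -0.    0.85 -2.19]
```

```bash
python3 -m jog '[[[0.6,0.3,0,-4,0,0,0],[0.6,0.6,0,-10,0,0,0],[0.6,0.6,0,-16,0,0,0],[0.6,0.6,0,-16,0,0,0],[0.6,0.6,0,-16,0,0,0]]]'
python3 - <<'E'
from h import *
here()
for n,(x0,y0,x1,y1) in {"scene":(190,200,290,300),"side":(200,130,320,220)}.items():
    im=bot.read_camera(n);cv2.imwrite(f"pics/{n}6.png",cv2.resize(im[y0:y1,x0:x1],None,fx=5,fy=5,interpolation=cv2.INTER_CUBIC)[:,:,::-1])
    print([b for b in bars(bot.camera_model(n),im,"yellow",.022,60) if b[2][0]>400])
E
```

```text
time: 9.55
tool_pos: [0.5339, -0.2287, 0.3466]
tcp_rot: [-0.283, 3.129, -0.0]
wrist_force: [-0.3, -0.7, -0.5]
width: 0.4
t=9.55 grasp pt [ 0.534  -0.2288  0.1916] yawX -169.7 Z [ 0. -0. -1.] w 0.400 F [-0.3 -0.7 -0.5] q [-0.45  0.13  1.87 -0.    1.14 -2.2 ]
[(array([224., 243.]), np.int32(161), array([ 566., -221.,  108.,   37.]), 9.4)]
[(array([263., 179.]), np.int32(122), array([ 568., -219.,  101.,   57.]), 12.3)]
```

View pics/scene6.png

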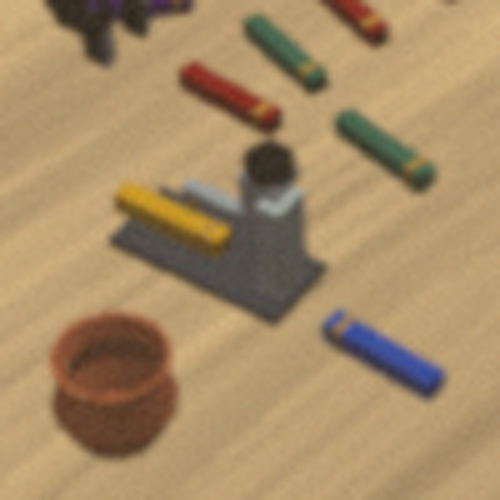

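View pics/side6.png

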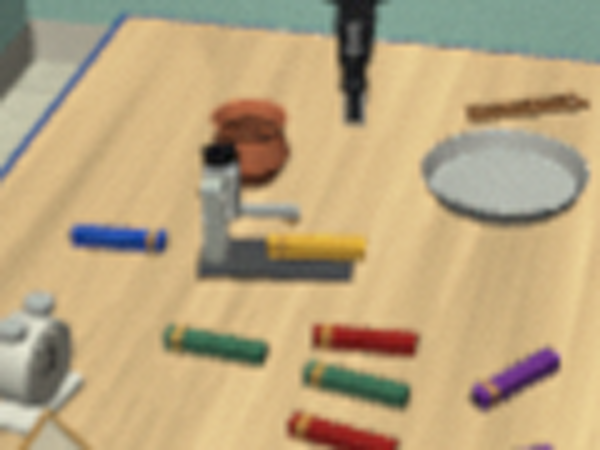

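Run:
```python
from h import *
O=np.array([.5945,-.2177,0]);u=np.array([.984,.179,0]);
for n in("scene","side"): print(n,proj(bot.camera_model(n),[O-u*.008+[0,0,.067],O+u*.07+[0,0,.131]]))
a=[];
for n,p in(("scene",(243.9,231.8)),("side",(243.6,160.8))):
    cm=bot.camera_model(n);print(n,cast(cm,[p],.131))
p=O+u*.07+[0,0,.131+.173]; print("above pad tcp",p+[0,0,.03]); plan(p+[0,0,.03],190.3,grasp=False)
```

```text
scene [[227.04665428 236.11954873]
 [243.46838176 231.12231146]]
side [[259.18268769 170.73944352]
 [243.12974555 159.068043  ]]
scene [[ 0.66706813 -0.20660919  0.131     ]]
side [[ 0.65631173 -0.18910345  0.131     ]]
above pad tcp [ 0.66338 -0.20517  0.334  ]
t=9.65 shift cm [-13.22  -0.05   1.01] turn [ 0.002 -0.003  0.001] rows>= 3 yaw 190.3 Fw [ 0.7  0.4 -0. ] w 0.397
```

```bash
python3 -m jog '[[[1,-5,0,0,0,0,0],[1,-10,0,0,0,0,0],[1,-13.2,0,1,0,0,0],[1,-13.2,0,1,0,0,0],[1,-13.2,0,1,0,0,0],[1,-13.2,0,1,0,0,0]]]'
python3 - <<'E'
from h import *
here(); s=bot.read_state(); print(s["tool_pos"],"down cm to contact",(s["tool_pos"][2]-.304)*100)
E
```

```text
time: 10.4
tool_pos: [0.663, -0.2054, 0.3361]
tcp_rot: [0.282, -3.128, -0.0]
wrist_force: [-0.8, -0.1, 0.1]
width: 0.002
t=10.40 grasp pt [ 0.6628 -0.2054  0.1811] yawX -169.7 Z [-0.001  0.    -1.   ] w 0.002 F [-0.8 -0.1  0.1] q [-0.34  0.35  1.63 -0.    1.17 -2.09]
[ 0.66300532 -0.20544216  0.33612123] down cm to contact 3.212122721017602
```

```bash
python3 -m jog '[[[1,0,0,2.5,0,0,0],[1,0,0,3.2,0,0,0],[1,0,0,3.7,0,0,0],[1,0,0,4.2,0,0,0],[1,0,0,4.2,0,0,0],[1,0,0,4.2,0,0,0]]]'
python3 - <<'E'
from h import *
here(); print(bot.read_state()["tool_pos"])
E
```

```text
time: 11.15
tool_pos: [0.6641, -0.2054, 0.2953]
tcp_rot: [-0.283, 3.128, -0.001]
wrist_force: [-2.2, 0.6, 3.3]
width: 0.003
t=11.15 grasp pt [ 0.6642 -0.2055  0.1403] yawX -169.7 Z [ 0.001 -0.001 -1.   ] w 0.003 F [-2.2  0.6  3.3] q [-0.34  0.38  1.66 -0.    1.1  -2.09]
[ 0.66408272 -0.20537238  0.29529972]
```

```bash
python3 -m jog '[[[1,0,0,0.6,0,0,0],[1,0,0,1.0,0,0,0],[1,0,0,1.2,0,0,0],[1,0,0,1.3,0,0,0],[1,0,0,1.3,0,0,0],[1,0,0,1.3,0,0,0]]]'
python3 - <<'E'
from h import *
here(); print(bot.read_state()["tool_pos"])
E
```

```text
time: 11.9
tool_pos: [0.6645, -0.2054, 0.2843]
tcp_rot: [-0.283, 3.127, -0.002]
wrist_force: [-4.9, 0.2, 13.0]
width: -0.0
t=11.90 grasp pt [ 0.6648 -0.2056  0.1293] yawX -169.7 Z [ 0.002 -0.001 -1.   ] w -0.000 F [-4.9  0.2 13. ] q [-0.34  0.39  1.67 -0.    1.08 -2.09]
[ 0.66447689 -0.20540676  0.28433042]
```

```bash
python3 -m jog '[[[1,0,0,0.02,0,0,0],[1,0,0,0.02,0,0,0],[1,0,0,0.02,0,0,0],[1,0,0,0.02,0,0,0]]]'
python3 - <<'E'
from h import *
here(); n,(x0,y0,x1,y1)="scene",(190,200,290,300)
im=bot.read_camera(n);cv2.imwrite(f"pics/{n}7.png",cv2.resize(im[y0:y1,x0:x1],None,fx=5,fy=5,interpolation=cv2.INTER_CUBIC)[:,:,::-1])
here()
E
python3 -m jog '[[[1,0,0,-1.2,0,0,0],[1,0,0,-2.4,0,0,0],[1,0,0,-3.6,0,0,0],[1,0,0,-8,0,0,0],[1,0,0,-8,0,0,0],[1,0,0,-8,0,0,0]]]'
python3 - <<'E'
from h import *
here()
for n,(x0,y0,x1,y1) in {"scene":(190,200,290,300),"side":(200,130,320,220)}.items():
    im=bot.read_camera(n);cv2.imwrite(f"pics/{n}8.png",cv2.resize(im[y0:y1,x0:x1],None,fx=5,fy=5,interpolation=cv2.INTER_CUBIC)[:,:,::-1])
    print([b for b in bars(bot.camera_model(n),im,"yellow",.022,60) if b[2][0]>400])
E
```

```text
time: 12.4
tool_pos: [0.6645, -0.2054, 0.2844]
tcp_rot: [-0.283, 3.127, -0.002]
wrist_force: [-4.9, 0.7, 13.9]
width: -0.001
t=12.40 grasp pt [ 0.6648 -0.2056  0.1294] yawX -169.7 Z [ 0.002 -0.001 -1.   ] w -0.001 F [-4.9  0.7 13.9] q [-0.34  0.39  1.67 -0.    1.08 -2.09]
t=12.45 grasp pt [ 0.6648 -0.2056  0.1293] yawX -169.7 Z [ 0.002 -0.001 -1.   ] w -0.001 F [-5.3  0.4 13.9] q [-0.34  0.39  1.67 -0.    1.08 -2.09]
time: 13.2
tool_pos: [0.6638, -0.205, 0.3612]
tcp_rot: [0.283, -3.128, -0.0]
wrist_force: [-0.3, 0.0, -0.5]
width: 0.001
t=13.20 grasp pt [ 0.6637 -0.205   0.2062] yawX -169.7 Z [-0.  0. -1.] w 0.001 F [-0.3  0.  -0.5] q [-0.34  0.33  1.6   0.    1.21 -2.09]
[(array([224., 243.]), np.int32(170), array([ 568., -221.,  109.,   37.]), 13.2)]
[(array([263., 179.]), np.int32(122), array([ 567., -218.,  101.,   57.]), 13.3)]
```

View pics/scene7.png

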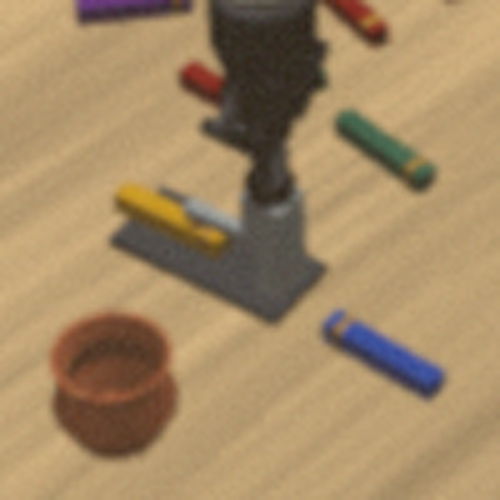

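View pics/side8.png

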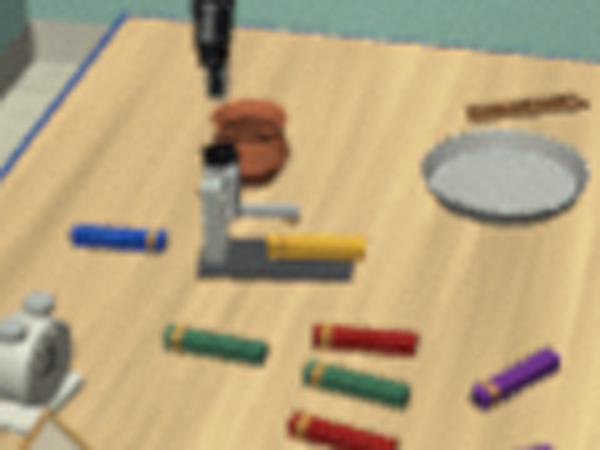

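Run:
```python
from h import *
plan([0.5375,-0.2280,0.17],190.3)
```

```text
t=13.30 shift cm [12.79 -0.02  3.5 ] turn [ 0.001 -0.003  0.   ] rows>= 3 yaw 190.3 Fw [ 0.4 -0.5 -0.4] w 0.001
```

```bash
python3 -m jog '[[[0.5,6,0,0,0,0,0],[0.5,12.8,0,1,0,0,0],[0.5,12.8,0,3.5,0,0,0],[0.5,12.8,0,3.5,0,0,0],[0.5,12.8,0,3.5,0,0,0],[0.5,12.8,0,3.5,0,0,0]]]'
python3 - <<'E'
from h import *
here()
cm=bot.camera_model("wrist");im=bot.read_camera("wrist");cv2.imwrite("pics/w9.png",im[:,:,::-1])
for b in bars(cm,im,"yellow",0.03,300): print(*b)
plan([0.5375,-0.2280,0.0325],190.3)
E
```

```text
time: 14.05
tool_pos: [0.5393, -0.2282, 0.3275]
tcp_rot: [-0.284, 3.127, -0.002]
wrist_force: [0.7, -0.8, -1.0]
width: 0.501
t=14.05 grasp pt [ 0.5395 -0.2283  0.1725] yawX -169.6 Z [ 0.002 -0.001 -1.   ] w 0.501 F [ 0.7 -0.8 -1. ] q [-0.44  0.16  1.88 -0.    1.1  -2.19]
[258. 205.] 1920 [ 560. -226.   86.   20.] 10.3
t=14.10 shift cm [ 0.19  0.06 14.  ] turn [-0.001  0.002  0.001] rows>= 3 yaw 190.3 Fw [-0.3 -0.9 -0.4] w 0.498
```

View pics/w9.png

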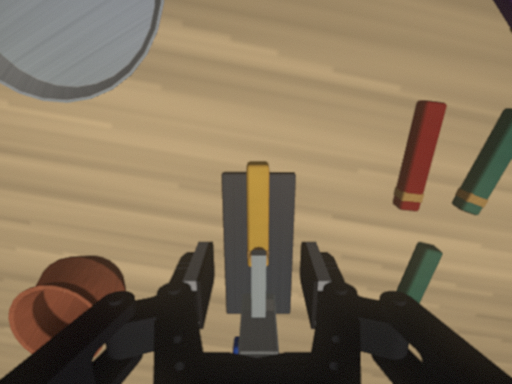

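```bash
python3 -m jog '[[[0.5,0.1,0.1,6,0,0,0],[0.5,0.1,0.1,12,0,0,0],[0.5,0.1,0.1,14.0,0,0,0],[0.5,0.1,0.1,14.0,0,0,0],[0.5,0.1,0.1,14.0,0,0,0],[0.9,0.1,0.1,14.0,0,0,0],[0.9,0.1,0.1,14.0,0,0,0],[0.9,0.1,0.1,14,0,0,0],[0.9,0.1,0.1,14,0,0,0]]]' 60
python3 - <<'E'
from h import *
here()
E
python3 -m jog '[[[0.9,0,0,-0.5,0,0,0],[0.9,3,0,-0.5,0,0,0],[0.9,6,0,-0.5,0,0,0],[0.9,8,0,-0.5,0,0,0],[0.9,8,0,-2,0,0,0],[0.9,8,0,-8,0,0,0],[0.9,8,0,-14,0,0,0],[0.9,8,0,-14,0,0,0],[0.9,8,0,-14,0,0,0]]]'
python3 - <<'E'
from h import *
here()
im=bot.read_camera("side");cv2.imwrite("pics/s10.png",cv2.resize(im[130:300,180:330],None,fx=4,fy=4,interpolation=cv2.INTER_CUBIC)[:,:,::-1])
E
```

```text
time: 15.22
tool_pos: [0.5381, -0.2279, 0.189]
tcp_rot: [-0.282, 3.125, -0.004]
wrist_force: [-1.0, -0.5, 6.2]
width: 0.213
t=15.22 grasp pt [ 0.5387 -0.2283  0.034 ] yawX -169.7 Z [ 0.004 -0.002 -1.   ] w 0.213 F [-1.  -0.5  6.2] q [-0.44  0.32  1.98 -0.    0.84 -2.19]
time: 16.35
tool_pos: [0.4588, -0.2416, 0.3276]
tcp_rot: [-0.283, 3.127, -0.002]
wrist_force: [-0.6, 0.6, -1.6]
width: 0.216
t=16.35 grasp pt [ 0.4591 -0.2418  0.1726] yawX -169.7 Z [ 0.002 -0.001 -1.   ] w 0.216 F [-0.6  0.6 -1.6] q [-0.53  0.03  2.02  0.    1.09 -2.28]
```

View pics/s10.png

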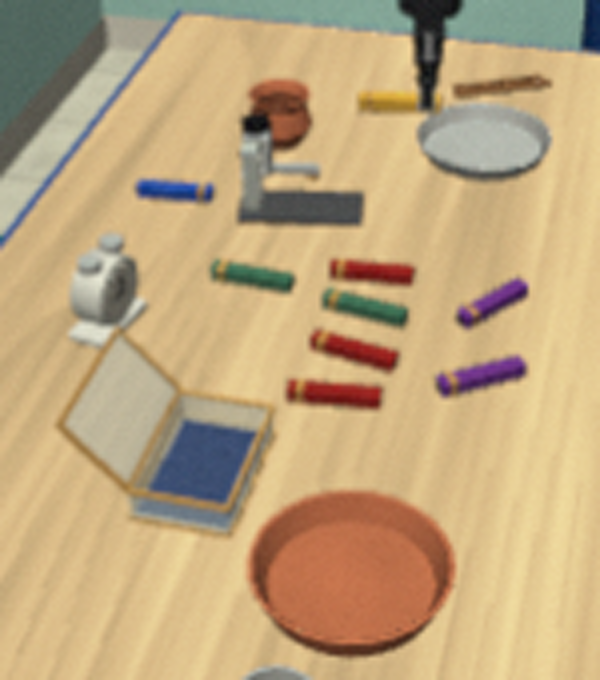

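Run:
```python
from h import *
cm=bot.camera_model("side")
P=cast(cm,[(180+x/4-.4,130+y/4-.4) for x,y in [(135,493),(233,510),(272,408),(180,390)]],.038)
print(np.round(P,4),P.mean(0))
for i,j in((0,1),(1,2),(2,3),(3,0)):
    v=P[j]-P[i];print(np.linalg.norm(v),np.degrees(np.arctan2(v[1],v[0])))
im=bot.read_camera("scene");cv2.imwrite("pics/c10.png",cv2.resize(im[140:220,260:360],None,fx=6,fy=6,interpolation=cv2.INTER_CUBIC)[:,:,::-1])
for n in ("side","scene"):
  im=bot.read_camera(n);cm=bot.camera_model(n)
  for b in bars(cm,im,"blue",.005,100,smin=80):
    if 0.3<b[2][0]/1000<.8 and 0<b[2][1]<400: print(n,*b)
```

```text
[[0.6198 0.3554 0.038 ]
 [0.5237 0.3548 0.038 ]
 [0.5276 0.2071 0.038 ]
 [0.627  0.2022 0.038 ]] [0.5745249  0.27986652 0.038     ]
0.09612411780908524 -179.66867252145192
0.147759786872642 -88.4816655407445
0.09946295706758773 -2.8319607110931893
0.1533439686715759 92.6665791845678
side [230. 245.] 318 [583. 263. 100.  73.] 89.8
```

View pics/c10.png

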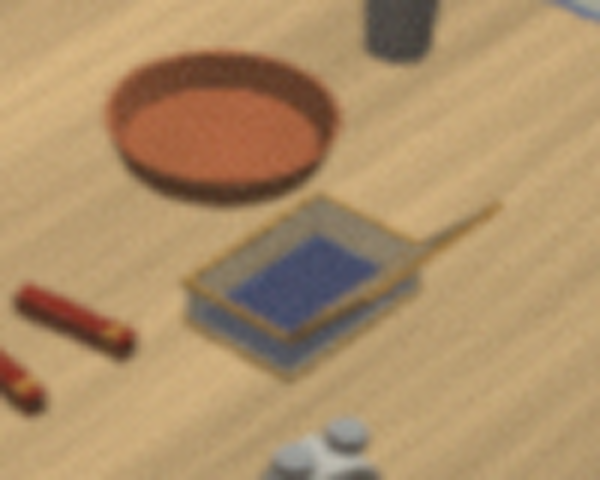

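Run:
```python
from h import *
cm=bot.camera_model("scene")
P=cast(cm,[(260+x/6-.4,140+y/6-.4) for x,y in [(185,283),(318,197),(420,250),(292,335)]],.038)
print(np.round(P,4),P.mean(0))
plan([0.575,0.309,0.17],91)
```

```text
[[0.5318 0.1999 0.038 ]
 [0.5336 0.3476 0.038 ]
 [0.63   0.3469 0.038 ]
 [0.6264 0.2059 0.038 ]] [0.58045233 0.27507022 0.038     ]
t=16.55 shift cm [-2.141e+01  5.202e+01  2.000e-02] turn [-1.000e-03 -4.000e-03  1.734e+00] rows>= 10 yaw 91 Fw [ 0.4 -0.1 -0.6] w 0.216
```

```bash
python3 -m jog '[[[0.9,-21.6,51.8,0,0,0,1.734],[0.9,-21.6,51.8,0,0,0,1.734],[0.9,-21.6,51.8,0,0,0,1.734],[0.9,-21.6,51.8,0,0,0,1.734],[0.9,-21.6,51.8,0,0,0,1.734],[0.9,-21.6,51.8,0,0,0,1.734],[0.9,-21.6,51.8,0,0,0,1.734],[0.9,-21.6,51.8,0,0,0,1.734],[0.9,-21.6,51.8,0,0,0,1.734],[0.9,-21.6,51.8,0,0,0,1.734],[0.9,-21.6,51.8,0,0,0,1.734],[0.9,-21.6,51.8,0,0,0,1.734]]]'
python3 - <<'E'
from h import *
here()
cm=bot.camera_model("wrist");im=bot.read_camera("wrist");cv2.imwrite("pics/w11.png",im[:,:,::-1]);np.savez("w11.npz",im=im,**cm)
plan([0.577,0.307,0.12],91)
E
```

```text
time: 18.05
tool_pos: [0.5773, 0.3063, 0.3246]
tcp_rot: [-2.2, -2.242, 0.005]
wrist_force: [0.1, 0.4, -0.6]
width: 0.215
t=18.05 grasp pt [0.5769 0.306  0.1696] yawX 91.1 Z [-0.003 -0.002 -1.   ] w 0.215 F [ 0.1  0.4 -0.6] q [ 0.45  0.28  1.73 -0.    1.13  0.43]
t=18.10 shift cm [ 0.14 -0.03  4.99] turn [-0.002  0.002  0.   ] rows>= 1 yaw 91 Fw [ 0.2 -0.6 -0.6] w 0.217
```

View pics/w11.png

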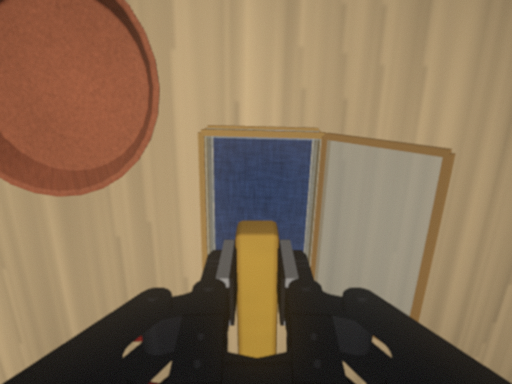

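Run:
```python
from h import *
d=np.load("w11.npz");im=d["im"];cm={k:d[k] for k in("intrinsics","rvec","tvec")};cm["k1"]=float(d["k1"])
print(cast(cm,[(200,129),(322,131),(204,250)],.038))
ys,xs=np.nonzero(mask(im,"red",smin=100)|cv2.inRange(cv2.cvtColor(im,cv2.COLOR_RGB2HSV),(0,110,60),(12,255,255)))
k=(xs<170)&(ys<200);P=cast(cm,np.c_[xs[k],ys[k]],.034);print("dish right edge y min",P[:,1].min(),"x max",P[:,0].max(),P[P[:,0].argmax()],P[P[:,1].argmin()])
```

```text
[[0.5306219  0.35373838 0.038     ]
 [0.62799381 0.35395322 0.038     ]
 [0.53026217 0.24621754 0.038     ]]
dish right edge y min 0.2945151701779308 x max 0.4983185721603751 [0.49831857 0.38902115 0.034     ] [0.39759381 0.29451517 0.034     ]
```

```bash
python3 -m jog '[[[0.9,0.1,-0.1,6,0,0,0.01],[0.9,0.1,-0.1,11,0,0,0.01],[0.9,0.1,-0.1,13.7,0,0,0.01],[0.9,0.1,-0.1,13.7,0,0,0.01],[0.9,0.1,-0.1,13.9,0,0,0.01],[0.9,0.1,-0.1,13.9,0,0,0.01],[0.9,0.1,-0.1,13.9,0,0,0.01]]]'
python3 - <<'E'
from h import *
here()
E
python3 -m jog '[[[0.7,0,0,0,0,0,0],[0.65,0,0,0,0,0,0],[0.65,0,0,0,0,0,0],[0.65,0,0,-5,0,0,0],[0.65,0,0,-11,0,0,0],[0.65,0,0,-16,0,0,0],[0.65,0,0,-16,0,0,0]]]'
python3 - <<'E'
from h import *
here()
cm=bot.camera_model("wrist");im=bot.read_camera("wrist");cv2.imwrite("pics/w12.png",im[:,:,::-1])
for b in bars(cm,im,"yellow",0.025,300): print(*b)
E
```

```text
time: 18.98
tool_pos: [0.5774, 0.3078, 0.1889]
tcp_rot: [2.213, 2.229, 0.003]
wrist_force: [1.3, -0.3, -0.3]
width: 0.215
t=18.98 grasp pt [0.5777 0.3079 0.0339] yawX 90.4 Z [ 0.002  0.001 -1.   ] w 0.215 F [ 1.3 -0.3 -0.3] q [ 0.45  0.43  1.82 -0.    0.89  0.44]
time: 19.85
tool_pos: [0.5787, 0.3086, 0.3543]
tcp_rot: [2.211, 2.226, 0.017]
wrist_force: [0.1, 0.0, -0.5]
width: 0.35
t=19.85 grasp pt [0.5803 0.3094 0.1993] yawX 90.4 Z [ 0.011  0.005 -1.   ] w 0.350 F [ 0.1  0.  -0.5] q [ 0.45  0.26  1.71 -0.    1.17  0.44]
[252. 203.] 1617 [578. 277. 100.  18.] -88.8
```

View pics/w12.png

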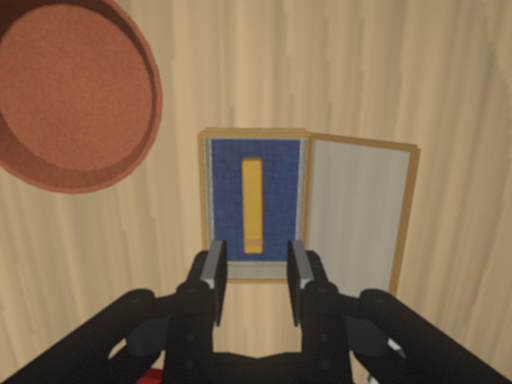

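Run:
```python
from h import *
plan([0.52,0.0,0.40],0,grasp=False)
```

```text
t=19.90 shift cm [-30.76  -5.96  -5.03] turn [ 0.006  0.002 -1.564] rows>= 9 yaw 180 Fw [0.5 0.5 0.1] w 0.348
```

```bash
python3 -m jog '[[[0.5,-10,-2,-5,0,0,0.4],[0.5,-30.8,-6,-5,0,0,1.577],[0.5,-30.8,-6,-5,0,0,1.577],[0.5,-30.8,-6,-5,0,0,1.577],[0.5,-30.8,-6,-5,0,0,1.577],[0.5,-30.8,-6,-5,0,0,1.577],[0.5,-30.8,-6,-5,0,0,1.577],[0.5,-30.8,-6,-5,0,0,1.577],[0.5,-30.8,-6,-5,0,0,1.577],[0.5,-30.8,-6,-5,0,0,1.577],[0.5,-30.8,-6,-5,0,0,1.577]]]'
cat >> h.py <<'E'
HUE["green"]=[(45,95)]
def bar2(cm,im,col,z=.02,amin=300):
    """colour blob + nearest brass end -> bar centre, yaw of +x; uses top-plane rays"""
    out=[]
    for c,st,m in blobs(im,col,amin,smin=60 if col=="green" else 110):
        ys,xs=np.nonzero(m); P=cast(cm,np.c_[xs,ys],z)[:,:2]*1000
        (x,y),(w,h),a=cv2.minAreaRect(P.astype(np.float32))
        if w<h: w,h,a=h,w,a+90
        a=(a+90)%180-90; u=np.array([np.cos(np.radians(a)),np.sin(np.radians(a))])
        # brass side: look at hue beyond each end
        sc=[]
        hsv=cv2.cvtColor(im,cv2.COLOR_RGB2HSV)
        for sg in(1,-1):
            q=np.array([x,y])+sg*u*(w/2+3); px=proj(cm,[[q[0]/1000,q[1]/1000,z]])[0]
            i,j=np.clip(np.round(px[::-1]).astype(int),1,[382,510]); sc.append(int(hsv[i-1:i+2,j-1:j+2,1].mean()))
        sg=1 if sc[0]>sc[1] else -1
        k=50-min(w,82)/2 if w<92 else 0
        cen=np.array([x,y])+sg*u*(50-w/2 if w<92 else 0)
        out.append((col,np.round(c).astype(int),"A",int(st[4]),"wh",int(w),int(h),"cen",np.round(cen/1000,4),"yaw %.1f"%a,"band",sg,sc))
    return out
def look(tag,cols=("red","green"),**k):
    here();cm=bot.camera_model("wrist");im=bot.read_camera("wrist");cv2.imwrite(f"pics/{tag}.png",im[:,:,::-1])
    for c in cols:
        for b in bar2(cm,im,c,**k): print(*b)
    return cm,im
E
python3 -c "
from h import *
look('w13')"
```

```text
time: 21.28
tool_pos: [0.5186, -0.0007, 0.3962]
tcp_rot: [3.142, 0.003, -0.003]
wrist_force: [-0.6, 0.1, -0.2]
width: 0.496
t=21.27 grasp pt [ 0.5183 -0.0007  0.2412] yawX 0.1 Z [-0.002 -0.    -1.   ] w 0.496 F [-0.6  0.1 -0.2] q [-0.05 -0.03  1.94 -0.    1.23  1.52]
red [331 195] A 1069 wh 78 19 cen [ 0.493  -0.0875] yaw 4.6 band 1 [138, 99]
red [138 203] A 992 wh 78 21 cen [0.4842 0.1354] yaw 6.5 band 1 [140, 93]
red [224 212] A 929 wh 78 17 cen [0.472  0.0343] yaw -11.1 band 1 [140, 90]
green [301  69] A 1466 wh 80 18 cen [ 0.627  -0.0478] yaw -3.1 band 1 [137, 89]
green [270 201] A 977 wh 78 18 cen [ 0.4856 -0.0187] yaw -9.3 band 1 [135, 88]
```

View pics/w13.png

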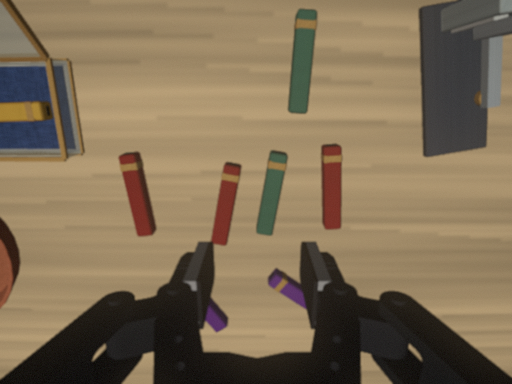

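```bash
python3 -c "
from h import *
plan([0.4855,-0.0187,0.0215],-9.3)"
```

```text
t=21.32 shift cm [-3.29  1.79 22.  ] turn [0.    0.002 0.164] rows>= 4 yaw -9.3 Fw [ 0.3 -0.4 -0.8] w 0.505
```

```bash
python3 -m jog '[[[0.6,-3.3,1.8,5,0,0,0.164],[0.6,-3.3,1.8,11,0,0,0.164],[0.6,-3.3,1.8,16,0,0,0.164],[0.6,-3.3,1.8,20,0,0,0.164],[0.6,-3.3,1.8,22,0,0,0.164],[0.6,-3.3,1.8,22,0,0,0.164],[0.6,-3.3,1.8,22,0,0,0.164],[0.9,-3.3,1.8,22,0,0,0.164],[0.9,-3.3,1.8,22,0,0,0.164],[0.9,-3.3,1.8,22,0,0,0.164],[0.9,-3.3,1.8,22,0,0,0.164]]]' 60
python3 -c "
from h import *
here()"
python3 -m jog '[[[0.9,0,0,-3,0,0,0],[0.9,0,0,-9,0,0,0],[0.9,0,0,-13,0,0,0],[0.9,0,0,-13,0,0,0]]]'
python3 -c "
from h import *
look('w14')
n=np.array([-.707,.707])
print('slots');
for o in (-.022,.022): plan([0.405+o*n[0],0.389+o*n[1],0.15],45)"
```

```text
time: 22.7
tool_pos: [0.4871, -0.0189, 0.1792]
tcp_rot: [3.131, -0.256, 0.005]
wrist_force: [0.1, 0.3, 6.9]
width: 0.219
t=22.70 grasp pt [ 0.4876 -0.019   0.0242] yawX -9.3 Z [ 0.003 -0.    -1.   ] w 0.219 F [0.1 0.3 6.9] q [-0.09  0.17  2.19 -0.    0.78  1.64]
time: 23.2
tool_pos: [0.4878, -0.019, 0.3122]
tcp_rot: [3.131, -0.256, 0.015]
wrist_force: [-0.1, -0.2, -0.4]
width: 0.216
t=23.20 grasp pt [ 0.4893 -0.0191  0.1572] yawX -9.3 Z [ 0.01  -0.001 -1.   ] w 0.216 F [-0.1 -0.2 -0.4] q [-0.09 -0.02  2.1  -0.    1.05  1.64]
red [336 182] A 2006 wh 79 19 cen [ 0.4927 -0.0879] yaw 4.3 band 1 [137, 90]
red [200 225] A 1639 wh 79 19 cen [0.4716 0.0335] yaw -11.3 band 1 [139, 89]
red [ 91 230] A 2004 wh 79 26 cen [0.4844 0.1329] yaw 6.0 band 1 [141, 91]
green [266  38] A 1877 wh 56 18 cen [ 0.5831 -0.0459] yaw -3.4 band -1 [72, 88]
green [256 186] A 955 wh 37 20 cen [ 0.4878 -0.052 ] yaw 80.6 band -1 [89, 89]
green [256 284] A 5694 wh 159 40 cen [ 0.3876 -0.004 ] yaw -9.7 band 1 [139, 53]
slots
t=23.25 shift cm [-12.9  -37.64   0.41] turn [ 0.002 -0.005 -0.948] rows>= 7 yaw 45 Fw [-0.2  0.2 -0.9] w 0.214
t=23.25 shift cm [-16.47 -40.2    0.39] turn [ 0.002 -0.005 -0.948] rows>= 7 yaw 45 Fw [-0.2  0.2 -0.9] w 0.214
```

View pics/w14.png

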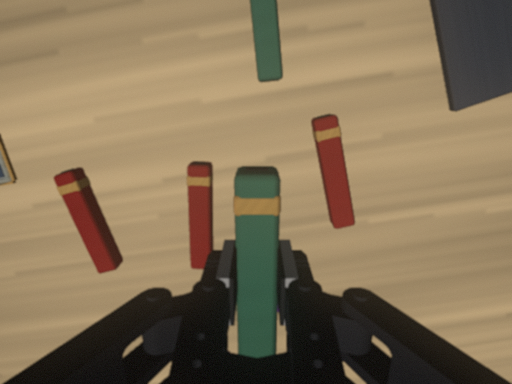

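```bash
python3 -m jog '[[[0.9,-16.5,-40.2,0.4,0,0,-0.95],[0.9,-16.5,-40.2,0.4,0,0,-0.95],[0.9,-16.5,-40.2,0.4,0,0,-0.95],[0.9,-16.5,-40.2,0.4,0,0,-0.95],[0.9,-16.5,-40.2,0.4,0,0,-0.95],[0.9,-16.5,-40.2,0.4,0,0,-0.95],[0.9,-16.5,-40.2,0.4,0,0,-0.95],[0.9,-16.5,-40.2,0.4,0,0,-0.95],[0.9,-16.5,-40.2,0.4,0,0,-0.95],[0.9,-16.5,-40.2,0.4,0,0,-0.95],[0.9,-16.5,-40.2,0.4,0,0,-0.95]]]'
python3 -c "
from h import *
look('w15',())
plan([0.405-.022*.707,0.389+.022*.707,0.034],45)"
```

```text
time: 24.62
tool_pos: [0.3889, 0.4033, 0.3031]
tcp_rot: [2.902, 1.201, -0.001]
wrist_force: [0.3, -0.1, 0.1]
width: 0.214
t=24.62 grasp pt [0.3889 0.4032 0.1481] yawX 45.0 Z [-0.    -0.001 -1.   ] w 0.214 F [ 0.3 -0.1  0.1] q [ 0.76  0.13  1.95 -0.    1.05  1.55]
t=24.68 shift cm [ 0.11 -0.04 11.43] turn [ 0.     0.    -0.001] rows>= 2 yaw 45 Fw [ 0.2  0.8 -1. ] w 0.214
```

View pics/w15.png

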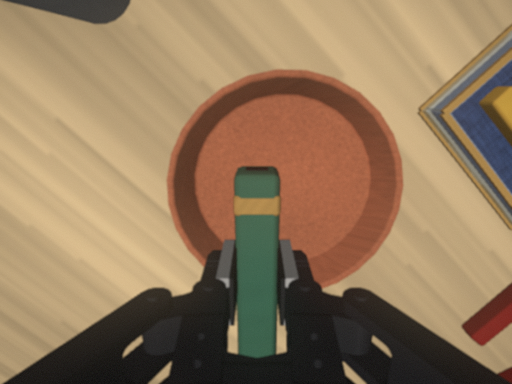

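```bash
python3 -c "
from h import *
cm=bot.camera_model('wrist');P=cast(cm,[(168,178),(402,178),(287,70),(287,287)],.034);print(P,(P[0]+P[1])/2,(P[2]+P[3])/2)"
python3 -m jog '[[[0.9,0.1,0,6,0,0,0],[0.9,0.1,0,10,0,0,0],[0.9,0.1,0,11.4,0,0,0],[0.9,0.1,0,11.4,0,0,0],[0.9,0.1,0,11.6,0,0,0]]]'
python3 -c "
from h import *
here()"
```

```text
[[0.35083961 0.46123343 0.034     ]
 [0.48012329 0.33160565 0.034     ]
 [0.47066485 0.45269122 0.034     ]
 [0.34857032 0.32375057 0.034     ]] [0.41548145 0.39641954 0.034     ] [0.40961759 0.3882209  0.034     ]
time: 25.3
tool_pos: [0.3903, 0.4062, 0.1895]
tcp_rot: [-2.901, -1.203, -0.006]
wrist_force: [0.8, -0.0, -0.2]
width: 0.209
t=25.30 grasp pt [0.3908 0.4066 0.0345] yawX 45.1 Z [ 0.003  0.003 -1.   ] w 0.209 F [ 0.8 -0.  -0.2] q [ 0.76  0.28  2.02 -0.    0.83  1.55]
```

```bash
python3 -m jog '[[[0.9,0,0,0.3,0,0,0],[0.9,0,0,0.3,0,0,0],[0.7,0,0,0.3,0,0,0],[0.65,0,0,0.3,0,0,0],[0.65,0,0,0.3,0,0,0],[0.65,0,0,-5,0,0,0],[0.65,0,0,-11,0,0,0],[0.65,0,0,-16,0,0,0],[0.65,0,0,-16,0,0,0]]]'
python3 -c "
from h import *
look('w16')
plan([0.627,-0.0478,0.15],-3.1)"
```

```text
time: 26.42
tool_pos: [0.3907, 0.4069, 0.3534]
tcp_rot: [-2.898, -1.203, -0.016]
wrist_force: [0.5, 0.7, 0.5]
width: 0.349
t=26.43 grasp pt [0.392  0.408  0.1985] yawX 45.1 Z [ 0.008  0.008 -1.   ] w 0.349 F [0.5 0.7 0.5] q [ 0.76  0.09  1.9  -0.    1.14  1.55]
red [472 288] A 1675 wh 79 32 cen [0.4819 0.1454] yaw 6.1 band 1 [142, 90]
red [494 348] A 848 wh 53 37 cen [0.4683 0.0447] yaw -11.4 band 1 [177, 70]
green [256 193] A 1319 wh 79 17 cen [0.3723 0.3863] yaw 44.5 band -1 [132, 146]
t=26.48 shift cm [-15.42  48.84   4.46] turn [-0.002 -0.005  0.841] rows>= 9 yaw -3.1 Fw [-0.2 -0.5 -1.3] w 0.354
```

View pics/w16.png

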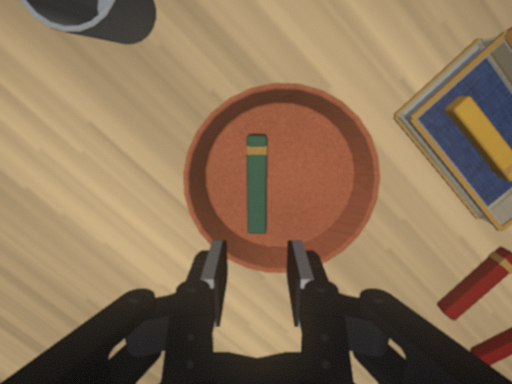

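```bash
python3 -m jog '[[[0.5,-15.4,48.8,2,0,0,0.841],[0.5,-15.4,48.8,2,0,0,0.841],[0.5,-15.4,48.8,2,0,0,0.841],[0.5,-15.4,48.8,2,0,0,0.841],[0.5,-15.4,48.8,2,0,0,0.841],[0.5,-15.4,48.8,2,0,0,0.841],[0.5,-15.4,48.8,2,0,0,0.841],[0.5,-15.4,48.8,2,0,0,0.841],[0.5,-15.4,48.8,2,0,0,0.841],[0.5,-15.4,48.8,2,0,0,0.841],[0.5,-15.4,48.8,2,0,0,0.841]]]'
python3 -c "
from h import *
look('w17')
plan([0.627,-0.0478,0.023],-3.1)"
```

```text
time: 27.85
tool_pos: [0.6251, -0.0469, 0.3264]
tcp_rot: [-3.14, 0.084, 0.004]
wrist_force: [0.3, -0.3, 0.8]
width: 0.499
t=27.85 grasp pt [ 0.6248 -0.0468  0.1714] yawX -3.0 Z [-0.002  0.001 -1.   ] w 0.499 F [ 0.3 -0.3  0.8] q [-0.11  0.23  1.79  0.    1.12  1.51]
red [302 315] A 824 wh 78 18 cen [ 0.4927 -0.0879] yaw 5.8 band 1 [143, 99]
green [257 189] A 1611 wh 79 17 cen [ 0.6276 -0.0481] yaw -2.6 band 1 [136, 88]
t=27.90 shift cm [ 0.21  0.1  14.88] turn [-0.     0.002  0.002] rows>= 3 yaw -3.1 Fw [-0.1  0.6 -0.9] w 0.504
```

View pics/w17.png

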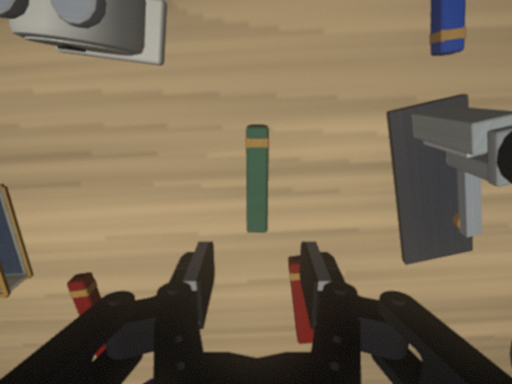

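```bash
python3 -m jog '[[[0.5,0.2,0.1,6,0,0,0],[0.5,0.2,0.1,12,0,0,0],[0.5,0.2,0.1,14.7,0,0,0],[0.5,0.2,0.1,14.7,0,0,0],[0.5,0.2,0.1,14.7,0,0,0],[0.9,0.2,0.1,14.7,0,0,0],[0.9,0.2,0.1,14.7,0,0,0],[0.9,0.2,0.1,14.7,0,0,0],[0.9,0.2,0.1,14.7,0,0,0]]]' 60
python3 -c "
from h import *
here()"
python3 -m jog '[[[0.9,0,0,-3,0,0,0],[0.9,0,0,-9,0,0,0],[0.9,0,0,-14.7,0,0,0],[0.9,0,0,-14.7,0,0,0]]]'
python3 -c "
from h import *
look('w18',())
plan([0.408+.022*.707,0.389-.022*.707,0.17],45)"
```

```text
time: 29.02
tool_pos: [0.6293, -0.0494, 0.1833]
tcp_rot: [3.14, -0.085, 0.007]
wrist_force: [0.1, 1.3, 6.8]
width: 0.211
t=29.02 grasp pt [ 0.6301 -0.0495  0.0283] yawX -3.1 Z [ 0.005 -0.    -1.   ] w 0.211 F [0.1 1.3 6.8] q [-0.12  0.4   1.87  0.    0.87  1.51]
time: 29.52
tool_pos: [0.6305, -0.0498, 0.3357]
tcp_rot: [3.139, -0.085, 0.022]
wrist_force: [-0.2, 0.5, 0.3]
width: 0.21
t=29.52 grasp pt [ 0.6327 -0.0501  0.1807] yawX -3.1 Z [ 0.014 -0.002 -1.   ] w 0.210 F [-0.2  0.5  0.3] q [-0.12  0.23  1.78 -0.    1.12  1.51]
t=29.57 shift cm [-22.84 -41.13   0.49] turn [ 0.004 -0.008 -0.84 ] rows>= 8 yaw 45 Fw [ 0.5  0.  -0.5] w 0.212
```

View pics/w18.png

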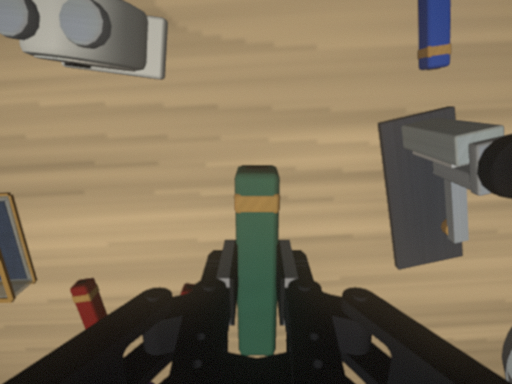

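```bash
python3 -m jog '[[[0.9,-22.8,-41.1,0.5,0,0,-0.84],[0.9,-22.8,-41.1,0.5,0,0,-0.84],[0.9,-22.8,-41.1,0.5,0,0,-0.84],[0.9,-22.8,-41.1,0.5,0,0,-0.84],[0.9,-22.8,-41.1,0.5,0,0,-0.84],[0.9,-22.8,-41.1,0.5,0,0,-0.84],[0.9,-22.8,-41.1,0.5,0,0,-0.84],[0.9,-22.8,-41.1,0.5,0,0,-0.84],[0.9,-22.8,-41.1,0.5,0,0,-0.84],[0.9,-22.8,-41.1,0.5,0,0,-0.84],[0.9,-22.8,-41.1,0.5,0,0,-0.84]]]'
python3 -c "
from h import *
look('w19',())
plan([0.408+.022*.707,0.389-.022*.707,0.037],45)"
```

```text
time: 30.95
tool_pos: [0.423, 0.3722, 0.3218]
tcp_rot: [2.902, 1.2, -0.002]
wrist_force: [0.8, 0.3, -0.0]
width: 0.215
t=30.95 grasp pt [0.4229 0.372  0.1668] yawX 44.9 Z [-0.001 -0.001 -1.   ] w 0.215 F [ 0.8  0.3 -0. ] q [ 0.68  0.12  1.93 -0.    1.09  1.46]
t=31.00 shift cm [ 0.13 -0.06 13.  ] turn [ 0.     0.001 -0.001] rows>= 3 yaw 45 Fw [-0.1  0.4  0.5] w 0.210
```

View pics/w19.png

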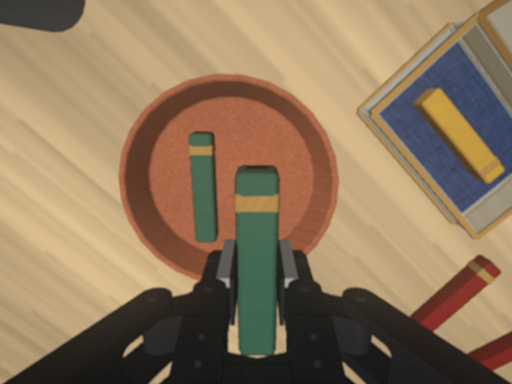

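```bash
python3 -m jog '[[[0.9,0.1,0,6,0,0,0],[0.9,0.1,0,11,0,0,0],[0.9,0.1,0,13,0,0,0],[0.9,0.1,0,13,0,0,0],[0.9,0.1,0,13.2,0,0,0]]]'
python3 -c "
from h import *
here()"
python3 -m jog '[[[0.9,0,0,0.2,0,0,0],[0.75,0,0,0.2,0,0,0],[0.7,0,0,0.2,0,0,0],[0.7,0,0,0.2,0,0,0],[0.7,0,0,-5,0,0,0],[0.7,0,0,-11,0,0,0],[0.6,0,0,-16,0,0,0],[0.6,0,0,-16,0,0,0]]]'
python3 -c "
from h import *
look('w20')
plan([0.4815,0.136,0.17],6.3)"
```

```text
time: 31.62
tool_pos: [0.424, 0.3736, 0.1906]
tcp_rot: [2.903, 1.201, 0.001]
wrist_force: [-0.4, -0.0, -0.6]
width: 0.215
t=31.62 grasp pt [0.4241 0.3736 0.0356] yawX 44.9 Z [ 0.001  0.    -1.   ] w 0.215 F [-0.4 -0.  -0.6] q [ 0.68  0.28  2.02 -0.    0.84  1.46]
time: 32.62
tool_pos: [0.4248, 0.3755, 0.3567]
tcp_rot: [-2.899, -1.202, -0.017]
wrist_force: [0.8, 0.1, -0.1]
width: 0.399
t=32.62 grasp pt [0.4262 0.3766 0.2017] yawX 45.0 Z [ 0.009  0.007 -1.   ] w 0.399 F [ 0.8  0.1 -0.1] q [ 0.68  0.09  1.9  -0.    1.14  1.46]
red [434 286] A 1360 wh 67 31 cen [0.4938 0.1459] yaw 6.5 band 1 [138, 77]
red [481 336] A 887 wh 52 36 cen [0.5005 0.0388] yaw -10.3 band 1 [141, 63]
green [210 194] A 1347 wh 79 18 cen [0.3866 0.4013] yaw 45.0 band 1 [140, 138]
green [256 193] A 1290 wh 79 17 cen [0.4061 0.3545] yaw 44.5 band -1 [136, 141]
t=32.67 shift cm [-12.84  20.94   2.79] turn [-0.001 -0.006  0.676] rows>= 4 yaw 6.3 Fw [ 0.6 -0.1  0.3] w 0.398
```

View pics/w20.png

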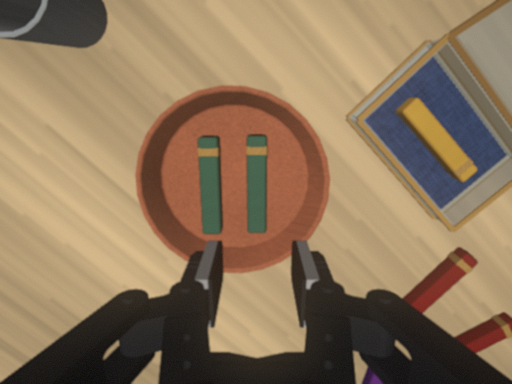

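```bash
python3 -m jog '[[[0.5,-12.8,20.9,2.8,0,0,0.676],[0.5,-12.8,20.9,2.8,0,0,0.676],[0.5,-12.8,20.9,2.8,0,0,0.676],[0.5,-12.8,20.9,2.8,0,0,0.676],[0.5,-12.8,20.9,2.8,0,0,0.676],[0.5,-12.8,20.9,2.8,0,0,0.676],[0.5,-12.8,20.9,2.8,0,0,0.676]]]'
python3 -c "
from h import *
look('w21')
plan([0.484,0.1355,0.024],6.3)"
```

```text
time: 33.55
tool_pos: [0.4802, 0.1369, 0.3219]
tcp_rot: [-3.137, -0.176, 0.002]
wrist_force: [-0.1, 0.1, 0.2]
width: 0.498
t=33.55 grasp pt [0.4801 0.1369 0.1669] yawX 6.4 Z [-0.001 -0.    -1.   ] w 0.498 F [-0.1  0.1  0.2] q [ 0.23 -0.    2.06  0.    1.08  1.69]
red [254 190] A 1679 wh 78 17 cen [0.4839 0.1373] yaw 5.7 band 1 [139, 90]
red [491 206] A 2337 wh 81 30 cen [ 0.4928 -0.0832] yaw 3.8 band 1 [140, 91]
red [359 212] A 1965 wh 80 23 cen [0.4723 0.0374] yaw -11.2 band 1 [137, 90]
green [ 22 233] A 1595 wh 63 32 cen [0.3964 0.3438] yaw 44.2 band -1 [84, 149]
green [  9 271] A 559 wh 34 30 cen [0.3892 0.3542] yaw -42.2 band 1 [144, 99]
t=33.60 shift cm [ 0.36  0.2  14.31] turn [0.    0.001 0.002] rows>= 3 yaw 6.3 Fw [0.1 0.  1.4] w 0.500
```

View pics/w21.png

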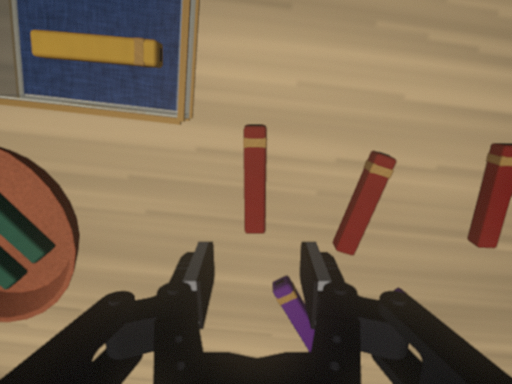

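```bash
python3 -m jog '[[[0.5,0.4,0,6,0,0,0],[0.5,0.4,0,12,0,0,0],[0.5,0.4,0,14.3,0,0,0],[0.5,0.4,0,14.3,0,0,0],[0.9,0.4,0,14.3,0,0,0],[0.9,0.4,0,14.3,0,0,0],[0.9,0.4,0,14.3,0,0,0],[0.9,0.4,0,14.3,0,0,0]]]' 60
python3 -c "
from h import *
here()"
python3 -m jog '[[[0.9,0,0,-3,0,0,0],[0.9,0,0,-9,0,0,0],[0.9,0,0,-14.7,0,0,0],[0.9,0,0,-14.7,0,0,0]]]'
python3 -c "
from h import *
here()
plan([0.407,-0.41,0.18],-20)"
```

```text
time: 34.6
tool_pos: [0.4858, 0.1367, 0.1813]
tcp_rot: [-3.136, -0.172, -0.006]
wrist_force: [-0.9, 1.6, 7.3]
width: 0.212
t=34.60 grasp pt [0.4864 0.1368 0.0263] yawX 6.3 Z [ 0.004  0.001 -1.   ] w 0.212 F [-0.9  1.6  7.3] q [0.22 0.2  2.15 0.   0.79 1.69]
time: 35.1
tool_pos: [0.487, 0.1367, 0.333]
tcp_rot: [-3.135, -0.172, -0.02]
wrist_force: [1.5, 1.0, 0.4]
width: 0.216
t=35.10 grasp pt [0.489  0.1371 0.178 ] yawX 6.3 Z [ 0.013  0.003 -1.   ] w 0.216 F [1.5 1.  0.4] q [ 0.22 -0.    2.04 -0.    1.09  1.69]
t=35.10 shift cm [-13.93  53.46  -0.44] turn [-0.004 -0.012  0.459] rows>= 9 yaw -20 Fw [1.5 1.  0.4] w 0.216
```

```bash
python3 -m jog '[[[0.9,-13.9,53.5,-0.4,0,0,0.459],[0.9,-13.9,53.5,-0.4,0,0,0.459],[0.9,-13.9,53.5,-0.4,0,0,0.459],[0.9,-13.9,53.5,-0.4,0,0,0.459],[0.9,-13.9,53.5,-0.4,0,0,0.459],[0.9,-13.9,53.5,-0.4,0,0,0.459],[0.9,-13.9,53.5,-0.4,0,0,0.459],[0.9,-13.9,53.5,-0.4,0,0,0.459],[0.9,-13.9,53.5,-0.4,0,0,0.459],[0.9,-13.9,53.5,-0.4,0,0,0.459],[0.9,-13.9,53.5,-0.4,0,0,0.459]]]'
python3 -c "
from h import *
look('w22',())
"
```

```text
time: 36.48
tool_pos: [0.4045, -0.4103, 0.3291]
tcp_rot: [-3.092, 0.547, 0.003]
wrist_force: [-0.2, 0.2, -1.0]
width: 0.211
t=36.48 grasp pt [ 0.4042 -0.41    0.1741] yawX -20.1 Z [-0.002  0.002 -1.   ] w 0.211 F [-0.2  0.2 -1. ] q [-0.84  0.14  1.9   0.    1.11  1.09]
```

View pics/w22.png

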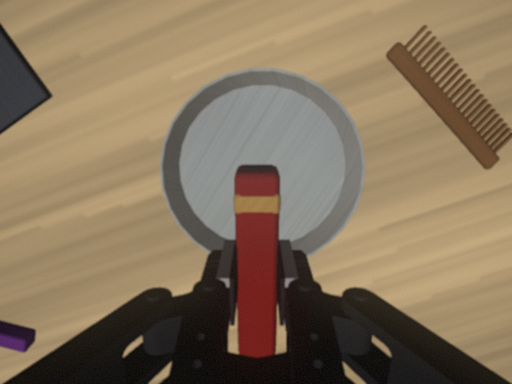

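```bash
python3 -c "
from h import *
cm=bot.camera_model('wrist');L,Rr,T=cast(cm,[(162,166),(364,166),(262,69)],.024)
a=np.radians(-20);u=np.array([np.cos(a),np.sin(a),0]);n=np.array([.342,.94,0])
print(L,Rr,np.linalg.norm(L-Rr),(L+Rr)/2,T-.092*u)
c=(((L+Rr)/2)+T-.092*u)/2
c=T-.092*u
for o in(-.038,0,.038): p=c+o*n; print(o,p); plan([p[0],p[1],.037],-20)
"
```

```text
[ 0.44881998 -0.33735076  0.024     ] [ 0.38730392 -0.50583332  0.024     ] 0.17936163782873363 [ 0.41806195 -0.42159204  0.024     ] [ 0.40756956 -0.41648464  0.024     ]
-0.038 [ 0.39457356 -0.45220464  0.024     ]
t=36.52 shift cm [ 0.52  4.36 13.73] turn [-0.001  0.002  0.   ] rows>= 3 yaw -20 Fw [ 0.   0.4 -0.6] w 0.216
0 [ 0.40756956 -0.41648464  0.024     ]
t=36.52 shift cm [ 0.52  0.56 13.73] turn [-0.001  0.002  0.   ] rows>= 3 yaw -20 Fw [ 0.   0.4 -0.6] w 0.216
0.038 [ 0.42056556 -0.38076464  0.024     ]
t=36.52 shift cm [ 0.52 -3.24 13.74] turn [-0.001  0.002  0.   ] rows>= 3 yaw -20 Fw [ 0.   0.4 -0.6] w 0.216
```

```bash
python3 -m jog '[[[0.9,0.5,4.4,2,0,0,0],[0.9,0.5,4.4,8,0,0,0],[0.9,0.5,4.4,12,0,0,0],[0.9,0.5,4.4,13.9,0,0,0],[0.9,0.5,4.4,13.9,0,0,0],[0.9,0.5,4.4,14.1,0,0,0]]]'
python3 -c "
from h import *
here()"
python3 -m jog '[[[0.9,0,0,0.1,0,0,0],[0.75,0,0,0.1,0,0,0],[0.7,0,0,0.1,0,0,0],[0.7,0,0,0.1,0,0,0],[0.7,0,0,-5,0,0,0],[0.7,0,0,-11,0,0,0],[0.6,0,0,-16,0,0,0],[0.6,0,0,-16,0,0,0]]]'
python3 -c "
from h import *
look('w23')
plan([0.472,0.0345,0.17],-11.2)"
```

```text
time: 37.28
tool_pos: [0.3959, -0.4544, 0.1917]
tcp_rot: [3.091, -0.544, 0.005]
wrist_force: [0.2, 0.2, -0.3]
width: 0.215
t=37.27 grasp pt [ 0.3962 -0.4549  0.0367] yawX -20.0 Z [ 0.002 -0.003 -1.   ] w 0.215 F [ 0.2  0.2 -0.3] q [-0.9   0.34  1.94 -0.    0.86  1.02]
time: 38.28
tool_pos: [0.396, -0.4555, 0.356]
tcp_rot: [3.086, -0.545, 0.014]
wrist_force: [0.4, 0.1, -0.5]
width: 0.397
t=38.27 grasp pt [ 0.3971 -0.4569  0.201 ] yawX -20.0 Z [ 0.007 -0.009 -1.   ] w 0.397 F [ 0.4  0.1 -0.5] q [-0.9   0.16  1.82 -0.    1.15  1.02]
red [254 190] A 1383 wh 80 17 cen [ 0.3922 -0.4549] yaw -19.8 band 1 [132, 8]
t=38.33 shift cm [ -9.54 -48.59   2.56] turn [ 0.004 -0.005 -0.154] rows>= 8 yaw -11.2 Fw [ 0.5  0.1 -0.9] w 0.403
```

View pics/w23.png

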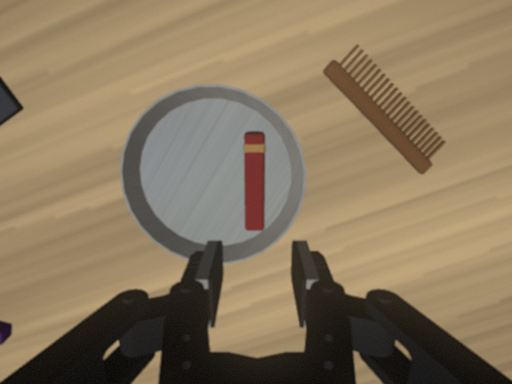

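Red 1 is flat in the plate (254,180). Next: the middle red at (0.472,0.0345).

```bash
python3 -m jog '[[[0.5,-9.5,-48.6,2,0,0,-0.154],[0.5,-9.5,-48.6,2,0,0,-0.154],[0.5,-9.5,-48.6,2,0,0,-0.154],[0.5,-9.5,-48.6,2,0,0,-0.154],[0.5,-9.5,-48.6,2,0,0,-0.154],[0.5,-9.5,-48.6,2,0,0,-0.154],[0.5,-9.5,-48.6,2,0,0,-0.154],[0.5,-9.5,-48.6,2,0,0,-0.154],[0.5,-9.5,-48.6,2,0,0,-0.154],[0.5,-9.5,-48.6,2,0,0,-0.154]]]'
python3 -c "
from h import *
look('w24')
plan([0.472,0.0345,0.024],-11.2)"
```

```text
time: 39.58
tool_pos: [0.471, 0.0354, 0.3278]
tcp_rot: [3.126, -0.304, -0.005]
wrist_force: [-0.3, -0.7, 0.6]
width: 0.502
t=39.58 grasp pt [0.4705 0.0353 0.1728] yawX -11.1 Z [-0.003 -0.001 -1.   ] w 0.502 F [-0.3 -0.7  0.6] q [ 0.02 -0.06  2.11 -0.    1.1   1.79]
red [388 141] A 2192 wh 79 22 cen [ 0.4927 -0.0863] yaw 4.4 band 1 [138, 91]
red [256 190] A 1604 wh 78 17 cen [0.4717 0.0347] yaw -10.7 band 1 [143, 91]
t=39.62 shift cm [ 1.200e-01 -1.000e-02  1.491e+01] turn [0.001 0.002 0.   ] rows>= 3 yaw -11.2 Fw [ 0.1  0.1 -0.6] w 0.504
```

View pics/w24.png

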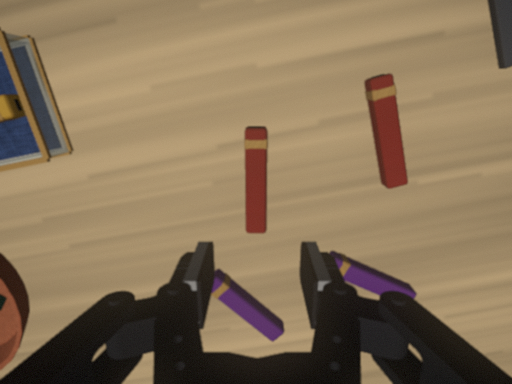

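```bash
python3 -m jog '[[[0.5,0.1,0,6,0,0,0],[0.5,0.1,0,12,0,0,0],[0.5,0.1,0,14.9,0,0,0],[0.5,0.1,0,14.9,0,0,0],[0.9,0.1,0,14.9,0,0,0],[0.9,0.1,0,14.9,0,0,0],[0.9,0.1,0,14.9,0,0,0],[0.9,0.1,0,14.9,0,0,0]]]' 60
python3 -c "
from h import *
here()"
python3 -m jog '[[[0.9,0,0,-3,0,0,0],[0.9,0,0,-9,0,0,0],[0.9,0,0,-14.7,0,0,0],[0.9,0,0,-14.7,0,0,0]]]'
python3 -c "
from h import *
look('w25',())
plan([0.408,-0.417,0.18],-20)"
```

```text
time: 40.62
tool_pos: [0.4739, 0.035, 0.1822]
tcp_rot: [3.126, -0.306, 0.006]
wrist_force: [-1.1, -2.0, 7.5]
width: 0.215
t=40.62 grasp pt [0.4745 0.0349 0.0272] yawX -11.2 Z [ 0.004 -0.001 -1.   ] w 0.215 F [-1.1 -2.   7.5] q [ 0.02  0.15  2.21 -0.    0.78  1.79]
time: 41.12
tool_pos: [0.4751, 0.0355, 0.3338]
tcp_rot: [-3.125, 0.305, -0.02]
wrist_force: [1.1, 0.4, -0.3]
width: 0.211
t=41.12 grasp pt [0.4771 0.0355 0.1789] yawX -11.2 Z [ 0.013  0.    -1.   ] w 0.211 F [ 1.1  0.4 -0.3] q [ 0.02 -0.06  2.1  -0.    1.09  1.79]
t=41.17 shift cm [ 2.31 45.66 -0.48] turn [-0.002 -0.007  0.154] rows>= 8 yaw -20 Fw [-0.3 -0.4  0.3] w 0.215
```

View pics/w25.png

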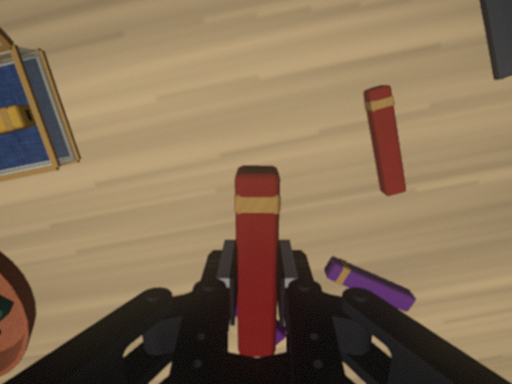

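```bash
python3 -m jog '[[[0.9,2.3,45.6,-0.5,0,0,0.154],[0.9,2.3,45.6,-0.5,0,0,0.154],[0.9,2.3,45.6,-0.5,0,0,0.154],[0.9,2.3,45.6,-0.5,0,0,0.154],[0.9,2.3,45.6,-0.5,0,0,0.154],[0.9,2.3,45.6,-0.5,0,0,0.154],[0.9,2.3,45.6,-0.5,0,0,0.154],[0.9,2.3,45.6,-0.5,0,0,0.154],[0.9,2.3,45.6,-0.5,0,0,0.154],[0.9,2.3,45.6,-0.5,0,0,0.154]]]'
python3 -c "
from h import *
look('w26',())
plan([0.408,-0.417,0.035],-20)"
```

```text
time: 42.42
tool_pos: [0.4068, -0.4149, 0.3313]
tcp_rot: [-3.092, 0.544, 0.003]
wrist_force: [-0.3, -0.2, -0.4]
width: 0.21
t=42.42 grasp pt [ 0.4066 -0.4146  0.1763] yawX -20.0 Z [-0.001  0.002 -1.   ] w 0.210 F [-0.3 -0.2 -0.4] q [-0.84  0.15  1.89  0.    1.11  1.08]
t=42.48 shift cm [ 0.19  0.2  14.16] turn [-0.001  0.002  0.001] rows>= 3 yaw -20 Fw [ 0.2 -0.3  0.1] w 0.213
```

View pics/w26.png

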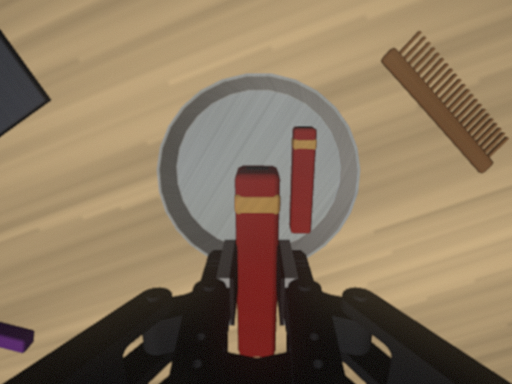

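```bash
python3 -m jog '[[[0.9,0.2,0,6,0,0,0],[0.9,0.2,0,11,0,0,0],[0.9,0.2,0,14.1,0,0,0],[0.9,0.2,0,14.1,0,0,0],[0.9,0.2,0,14.3,0,0,0]]]'
python3 -c "
from h import *
here()"
python3 -m jog '[[[0.9,0,0,0.1,0,0,0],[0.75,0,0,0.1,0,0,0],[0.7,0,0,0.1,0,0,0],[0.7,0,0,0.1,0,0,0],[0.7,0,0,-5,0,0,0],[0.7,0,0,-11,0,0,0],[0.6,0,0,-16,0,0,0],[0.6,0,0,-16,0,0,0]]]'
python3 -c "
from h import *
look('w27')
plan([0.4927,-0.0878,0.17],4.4)"
```

```text
time: 43.1
tool_pos: [0.4097, -0.4171, 0.191]
tcp_rot: [3.093, -0.543, 0.003]
wrist_force: [0.4, -0.9, -0.3]
width: 0.21
t=43.10 grasp pt [ 0.4099 -0.4174  0.036 ] yawX -19.9 Z [ 0.002 -0.002 -1.   ] w 0.210 F [ 0.4 -0.9 -0.3] q [-0.84  0.31  1.97 -0.    0.85  1.08]
time: 44.1
tool_pos: [0.41, -0.4189, 0.3558]
tcp_rot: [3.087, -0.545, 0.014]
wrist_force: [0.3, -0.1, -0.1]
width: 0.4
t=44.10 grasp pt [ 0.4112 -0.4203  0.2008] yawX -20.0 Z [ 0.008 -0.009 -1.   ] w 0.400 F [ 0.3 -0.1 -0.1] q [-0.84  0.13  1.86 -0.    1.14  1.08]
red [254 190] A 1412 wh 80 18 cen [ 0.4065 -0.4182] yaw -19.8 band 1 [133, 9]
red [293 191] A 1438 wh 79 19 cen [ 0.3929 -0.455 ] yaw -20.2 band 1 [134, 16]
t=44.15 shift cm [ -3.48 -33.89   2.64] turn [ 0.004 -0.005 -0.426] rows>= 6 yaw 4.4 Fw [-0.6  0.2 -0.5] w 0.396
```

View pics/w27.png

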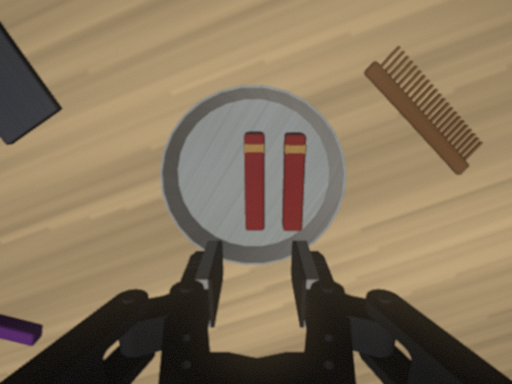

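Two reds in. Third red at (0.493,-0.088); column of gauge well away.

```bash
python3 -m jog '[[[0.5,-3.5,-33.9,2,0,0,-0.426],[0.5,-3.5,-33.9,2,0,0,-0.426],[0.5,-3.5,-33.9,2,0,0,-0.426],[0.5,-3.5,-33.9,2,0,0,-0.426],[0.5,-3.5,-33.9,2,0,0,-0.426],[0.5,-3.5,-33.9,2,0,0,-0.426],[0.5,-3.5,-33.9,2,0,0,-0.426],[0.5,-3.5,-33.9,2,0,0,-0.426]]]'
python3 -c "
from h import *
look('w28')
plan([0.4927,-0.0878,0.024],4.4)"
```

```text
time: 45.15
tool_pos: [0.4913, -0.0871, 0.3281]
tcp_rot: [3.139, 0.121, -0.004]
wrist_force: [0.7, 0.6, -0.5]
width: 0.503
t=45.15 grasp pt [ 0.4909 -0.0871  0.1732] yawX 4.4 Z [-0.002 -0.    -1.   ] w 0.503 F [ 0.7  0.6 -0.5] q [-0.23 -0.01  2.06 -0.    1.1   1.27]
red [257 189] A 1598 wh 79 17 cen [ 0.4929 -0.0887] yaw 4.1 band 1 [139, 89]
t=45.20 shift cm [ 0.16  0.04 14.95] turn [ 0.     0.002 -0.001] rows>= 3 yaw 4.4 Fw [-0.8  0.1  0.2] w 0.500
```

View pics/w28.png

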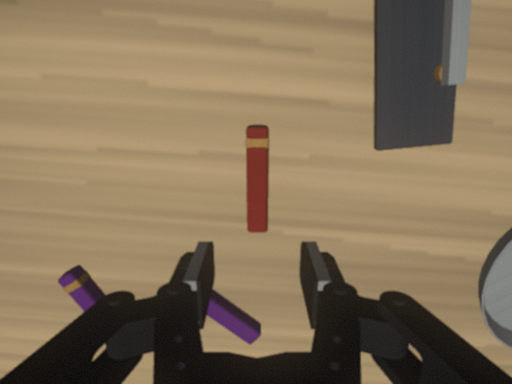

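```bash
python3 -m jog '[[[0.5,0.2,0.1,6,0,0,0],[0.5,0.2,0.1,12,0,0,0],[0.5,0.2,0.1,14.9,0,0,0],[0.5,0.2,0.1,14.9,0,0,0],[0.9,0.2,0.1,14.9,0,0,0],[0.9,0.2,0.1,14.9,0,0,0],[0.9,0.2,0.1,14.9,0,0,0],[0.9,0.2,0.1,14.9,0,0,0]]]' 60
python3 -c "
from h import *
here()"
python3 -m jog '[[[0.9,0,0,-3,0,0,0],[0.9,0,0,-9,0,0,0],[0.9,0,0,-14.7,0,0,0],[0.9,0,0,-14.7,0,0,0]]]'
python3 -c "
from h import *
look('w29',())
plan([0.408+.0385*.342,-0.417+.0385*.94,0.18],-20)"
```

```text
time: 46.2
tool_pos: [0.495, -0.0881, 0.1824]
tcp_rot: [3.138, 0.121, 0.006]
wrist_force: [-1.3, -1.3, 6.7]
width: 0.208
t=46.20 grasp pt [ 0.4956 -0.0883  0.0274] yawX 4.4 Z [ 0.004 -0.001 -1.   ] w 0.208 F [-1.3 -1.3  6.7] q [-0.23  0.19  2.15 -0.    0.79  1.27]
time: 46.7
tool_pos: [0.4963, -0.088, 0.334]
tcp_rot: [3.136, 0.121, 0.019]
wrist_force: [0.6, -0.6, -0.5]
width: 0.21
t=46.70 grasp pt [ 0.4982 -0.0885  0.179 ] yawX 4.4 Z [ 0.012 -0.003 -1.   ] w 0.210 F [ 0.6 -0.6 -0.5] q [-0.22 -0.01  2.04 -0.    1.09  1.27]
t=46.75 shift cm [-9.61 28.66 -0.42] turn [ 0.001 -0.007  0.426] rows>= 5 yaw -20 Fw [-0.6  0.4 -0.7] w 0.216
```

View pics/w29.png

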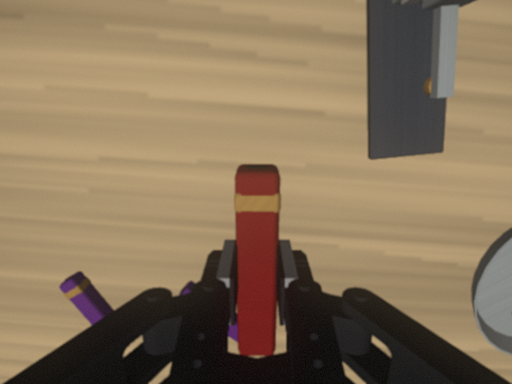

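```bash
python3 -m jog '[[[0.9,-9.6,28.6,-0.4,0,0,0.426],[0.9,-9.6,28.6,-0.4,0,0,0.426],[0.9,-9.6,28.6,-0.4,0,0,0.426],[0.9,-9.6,28.6,-0.4,0,0,0.426],[0.9,-9.6,28.6,-0.4,0,0,0.426],[0.9,-9.6,28.6,-0.4,0,0,0.426],[0.9,-9.6,28.6,-0.4,0,0,0.426],[0.9,-9.6,28.6,-0.4,0,0,0.426]]]'
python3 -c "
from h import *
look('w30',())
plan([0.408+.0385*.342,-0.417+.0385*.94,0.035],-20)"
```

```text
time: 47.75
tool_pos: [0.4202, -0.3787, 0.3304]
tcp_rot: [-3.093, 0.543, 0.002]
wrist_force: [-0.3, 0.2, -0.6]
width: 0.213
t=47.75 grasp pt [ 0.42   -0.3785  0.1754] yawX -19.9 Z [-0.001  0.002 -1.   ] w 0.213 F [-0.3  0.2 -0.6] q [-0.78  0.12  1.92  0.    1.11  1.14]
t=47.80 shift cm [ 0.16  0.18 14.08] turn [-0.001  0.001  0.002] rows>= 3 yaw -20 Fw [-0.2 -0.3 -0.2] w 0.217
```

View pics/w30.png

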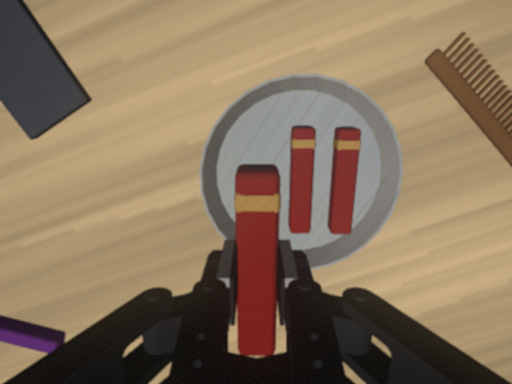

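```bash
python3 -m jog '[[[0.9,0.2,0.1,6,0,0,0],[0.9,0.2,0.1,11,0,0,0],[0.9,0.2,0.1,14.1,0,0,0],[0.9,0.2,0.1,14.1,0,0,0],[0.9,0.2,0.1,14.3,0,0,0]]]'
python3 -c "
from h import *
here()"
python3 -m jog '[[[0.9,0,0,0.1,0,0,0],[0.75,0,0,0.1,0,0,0],[0.7,0,0,0.1,0,0,0],[0.7,0,0,0.1,0,0,0],[0.7,0,0,-5,0,0,0],[0.7,0,0,-11,0,0,0],[0.6,0,0,-20,0,0,0],[0.6,0,0,-20,0,0,0],[0.6,0,0,-20,0,0,0]]]'
python3 -c "
from h import *
look('w31')
for n,k in (('scene',(130,120,350,300)),('side',(180,130,340,300))):
    im=bot.read_camera(n);x0,y0,x1,y1=k;cv2.imwrite(f'pics/{n}31.png',cv2.resize(im[y0:y1,x0:x1],None,fx=3.4,fy=3.4,interpolation=cv2.INTER_CUBIC)[:,:,::-1])
"
```

```text
time: 48.42
tool_pos: [0.4224, -0.3815, 0.1895]
tcp_rot: [3.093, -0.544, 0.002]
wrist_force: [0.3, -0.3, -0.3]
width: 0.219
t=48.42 grasp pt [ 0.4225 -0.3817  0.0345] yawX -19.9 Z [ 0.001 -0.001 -1.   ] w 0.219 F [ 0.3 -0.3 -0.3] q [-0.78  0.29  2.01 -0.    0.84  1.14]
time: 49.55
tool_pos: [0.4223, -0.3825, 0.3922]
tcp_rot: [3.09, -0.545, 0.009]
wrist_force: [-0.0, 0.3, -1.0]
width: 0.4
t=49.55 grasp pt [ 0.4231 -0.3833  0.2372] yawX -20.0 Z [ 0.005 -0.005 -1.   ] w 0.400 F [-0.   0.3 -1. ] q [-0.78  0.07  1.85 -0.    1.21  1.14]
red [255 179] A 1145 wh 79 18 cen [ 0.42   -0.3826] yaw -20.6 band 1 [135, 30]
red [289 179] A 1181 wh 79 18 cen [ 0.4068 -0.4183] yaw -18.8 band 1 [135, 11]
red [324 180] A 1254 wh 79 20 cen [ 0.3923 -0.4545] yaw -20.1 band 1 [133, 22]
```

View pics/w31.png

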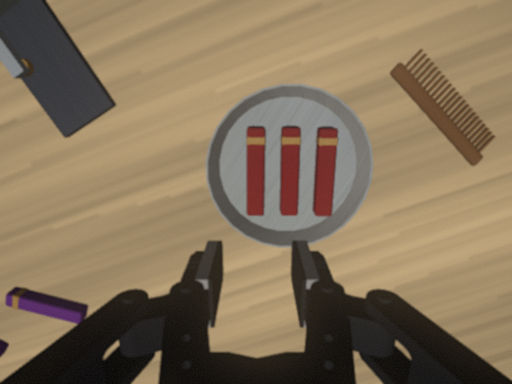

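View pics/scene31.png

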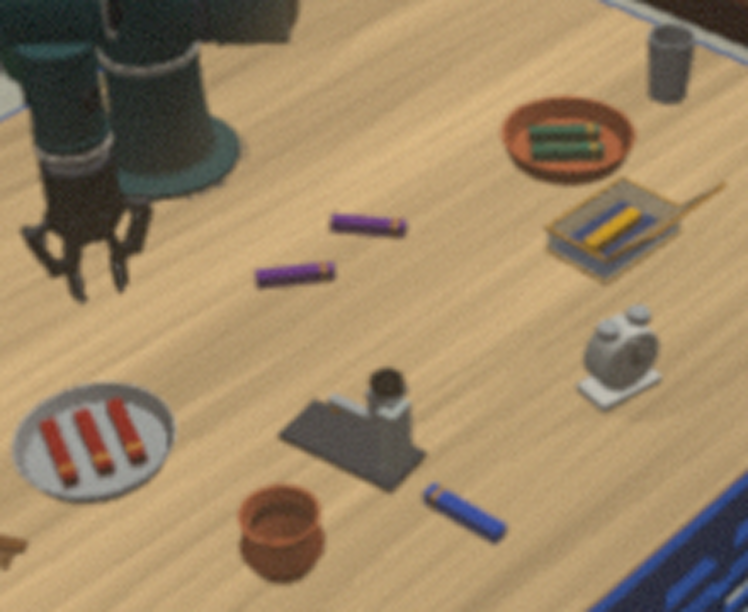

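View pics/side31.png

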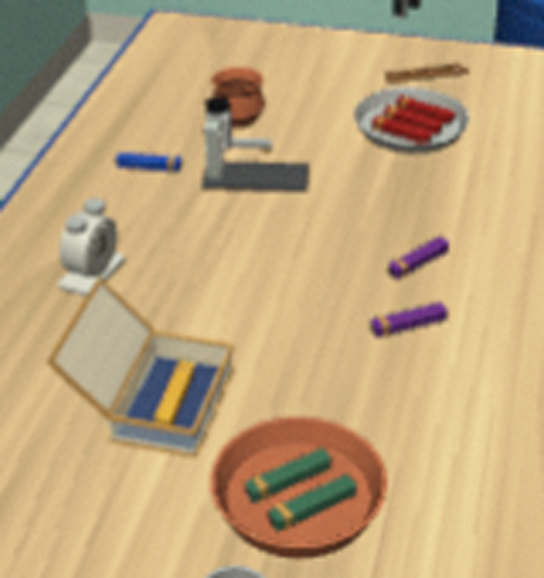

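```bash
python3 -c "
from workcell import bot
print(bot.finish_job())"
```

```text
the job is handed in; nothing more can be done
None
```

I gauged the yellow sample and sorted all six handles present: yellow, three red and two green. I handed the job in at about 50 s of the 208 s allowed; no verdict was reported.

- **Gauge check:** I laid the yellow handle flat under the raised foot and let go of it. I then pushed the pad down until it bottomed on the handle. My estimate of the travel was about 19.7 mm at about 13 N on the wrist, held for more than 0.5 s, and the foot sprang back up.
- **Sorting:** The last pictures show yellow in the glass box, within about 2 mm of its centre. Three reds lie in the steel plate, with middles within about 42 mm of its centre. Two greens lie in the terracotta dish, about 22 mm either side of its centre. The arm is clear of everything.
- **Disturbances:** One red handle was knocked about 25 mm aside during the run; I found it again before gripping it. I noticed no slackening of the grip.
- **Bystanders:** The alarm bell, comb, pot and tumbler look unmoved in the pictures; I did not measure them. I left the blue and purple bars alone.
- **Disagreement:** Each time I gripped a handle, the wrist showed about 6–7 N upward and the tool sat 1–4 mm higher than commanded. I did not find the cause (possibly the fingertips brushing the surface), but all the placings were good.

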